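# Square up and clamp a pack of aluminium blanks for gang drilling

## Task

Make up the drilling pack: three blanks already lie crooked in the stacking jig; lay the fourth, which lies on the wooden block, on top of them, then tap the edges of the pack until all four blanks lie flush with one another and against the jig's three locating pins. Then press the handle of the toggle clamp down to its stop, so that its rubber foot holds the square pack; leave the square offcut and the other things on the bench where they are (the wooden block may serve as a tapping block).

Things in the scene. Friction and masses are not known exactly. Their poses are not given: they have to be found in the camera images.
- jig: stacking jig, fixed: dark steel plate 12 mm high, x -85..65, y -90..145 mm; origin on the bench under the nest, x far, y left. The blanks lie on two 6 mm high rest strips (|x| < 26, y 22..34 and -34..-22). Three dowel pins, 10 mm diameter, tops 48 mm above the bench: two on the far side, centres (35, 30) and (35, -30) mm, one on the left, (0, 55) mm
- nest (a point): centre of the nest, level with the tops of the rest strips (18 mm above the bench), axes as the jig's. In a squared pack all blanks are centred over this point, 100 mm length along y: the far edge (x = 30) touches the two far pins, the left edge (y = 50) the left pin; near and right sides are open; four blanks stand 24 mm high
- clamp_hinge (a point): hinge axis of the clamp handle, at jig (18, 110, 54) mm, axes as the jig's; the toggle clamp is bolted on left of the nest. While open its arm stands almost upright over jig y 65..105 mm (x 4..32 mm), up to 146 mm above the bench, and its handle slopes up to the left, to jig y 170 mm, 156 mm above the bench
- handle (a joint): toggle clamp handle, turns about the jig's x axis through clamp_hinge: 0 fully open, handle raised 1.05 rad from level; 1.05 pressed down to its stop, handle level along the jig's +y, the rubber foot pressing on a pack of four at nest (18, 24) mm. Geared to the clamp arm, stays where it is left, needs up to about 8 N at the grip; lifting it opens the clamp
- handle_grip (a point): point on the upper face of the black handle grip, 85 mm along the handle from its hinge and 9 mm above the line through it (the grip is 18 mm wide along the jig's x, 14 mm thick, ends 110 mm from the hinge)
- blank_a: plain aluminium blank, 60 mm wide (its x axis), 100 mm long (its y axis), 6 mm thick, about 0.1 kg; origin at the centre of its underside. Starts crooked in the jig, at the bottom
- blank_b: plain aluminium blank, 60 mm wide (its x axis), 100 mm long (its y axis), 6 mm thick, about 0.1 kg; origin at the centre of its underside. Starts crooked in the jig, on blank_a
- blank_c: plain aluminium blank, 60 mm wide (its x axis), 100 mm long (its y axis), 6 mm thick, about 0.1 kg; origin at the centre of its underside. Starts crooked in the jig, on blank_b
- blank_d: plain aluminium blank, 60 mm wide (its x axis), 100 mm long (its y axis), 6 mm thick, about 0.1 kg; origin at the centre of its underside. Starts flat on top of the wooden block
- wood_block: loose pine block 70 (x) by 90 (y) by 60 mm high, origin at the centre of its underside; blank_d starts on it. It may be left alone or used to tap with
- offcut: bystander: square aluminium offcut 60 x 60 x 6 mm on the bench, not part of the pack; origin at the centre of its underside
- stop_valve: bystander: small brass stop valve with a red handwheel, 64 x 60 mm, 36 mm high; origin at the centre of its underside
- tape_roll: bystander: small roll of black tape, 55 mm across, 19 mm high
- bearing: bystander: ball bearing, 47 mm across, 14 mm high
- elbow: bystander: brass pipe elbow lying on the bench, 71 x 78 mm, 37 mm high
- clamp_foot: the small round rubber foot under the tip of the clamp arm, 16 mm across; origin at the centre of its lower face. It presses on the pack when the handle is down

How it is judged:
On the way:
1. all four blanks lie squared up against the three pins while the clamp is still open (x of blank_a in the frame of nest between -0.002 and 0.002 m and y of blank_a in the frame of nest between -0.002 and 0.002 m and z of blank_a in the frame of nest between -0.002 and 0.0215 m and angle between the y axis of each of blank_a, blank_b, blank_c, blank_d and the y axis of nest, either way round below 0.025 rad and angle between the z axis of each of blank_a, blank_b, blank_c, blank_d and the z axis of nest, either way round below 0.05 rad and x of blank_b in the frame of nest between -0.002 and 0.002 m and y of blank_b in the frame of nest between -0.002 and 0.002 m and z of blank_b in the frame of nest between -0.002 and 0.0215 m and x of blank_c in the frame of nest between -0.002 and 0.002 m and y of blank_c in the frame of nest between -0.002 and 0.002 m and z of blank_c in the frame of nest between -0.002 and 0.0215 m and x of blank_d in the frame of nest between -0.002 and 0.002 m and y of blank_d in the frame of nest between -0.002 and 0.002 m and z of blank_d in the frame of nest between -0.002 and 0.0215 m and value of joint handle below 0.5 rad), for 0.2 s.
At the end, for the whole second after the job is handed in: All four blanks lie flat on one another in the nest, each centred within 2 mm of the nest's centre along both axes and turned less than 0.025 rad, at rest; the clamp handle is down to its stop (joint above 1.01 rad) and the clamp's foot presses on the pack with more than 1 N (x of blank_a in the frame of nest between -0.002 and 0.002 m and y of blank_a in the frame of nest between -0.002 and 0.002 m and z of blank_a in the frame of nest between -0.002 and 0.0215 m and angle between the y axis of each of blank_a, blank_b, blank_c, blank_d and the y axis of nest, either way round below 0.025 rad and angle between the z axis of each of blank_a, blank_b, blank_c, blank_d and the z axis of nest, either way round below 0.05 rad and x of blank_b in the frame of nest between -0.002 and 0.002 m and y of blank_b in the frame of nest between -0.002 and 0.002 m and z of blank_b in the frame of nest between -0.002 and 0.0215 m and x of blank_c in the frame of nest between -0.002 and 0.002 m and y of blank_c in the frame of nest between -0.002 and 0.002 m and z of blank_c in the frame of nest between -0.002 and 0.0215 m and x of blank_d in the frame of nest between -0.002 and 0.002 m and y of blank_d in the frame of nest between -0.002 and 0.002 m and z of blank_d in the frame of nest between -0.002 and 0.0215 m and value of joint handle above 1.01 rad and contact force between clamp_foot and anything else above 1 N and linear speed of each of blank_a, blank_b, blank_c, blank_d below 0.01 m/s); the robot touches nothing.
It fails at once if the offcut, the stop valve, the tape roll, the bearing or the brass elbow are moved more than 30 mm from where they lay (distance of any of stop_valve, offcut, tape_roll, bearing, elbow from where it was at the start of the episode above 0.03 m).
It also fails if it takes over 72 s, if anything falls off the work surface, if the arm or the gripper's body presses on something with over 40 N, if the wrist force passes 120 N, or if a joint passes its speed limit or range.

## Robot

A 6-joint arm with a two-finger parallel gripper is mounted at the origin on a cart in front of the work surface, level with it; the furniture and walls round the work are solid. World frame = base frame: x ahead of the robot, y to its left, z up, the work surface at z = 0. Lengths are in m, angles in rad, forces in N, time in s.
With the tool pointing down it reaches from about 0.25 to 0.775 m from the base axis. Payload 4 kg.
Tool frame: the origin (TCP) lies midway between the tips of the shut fingers; the grasp point (between the pads) lies 19 mm behind it (grip_point_offset is the distance from the TCP to the grasp point, in m); z points along the fingers, y is the line along which they close (so a half turn about z gives the same grasp; the last joint's range is limited). The gripper opens to 94 mm and grips with 3 to 60 N. Pads are 16 mm wide; open, the fingers measure 119 mm over their backs; the gripper's body (75 mm by 177 mm) begins 78 mm behind the grasp point.
Start: joints at [1.168, 0.087, 1.371, -0, 1.684, -0.103], TCP at [0.162, 0.525, 0.206] pointing down, gripper open.
Joint ranges: [-3.1, 3.1], [-0.76, 2.03], [0.27, 2.55], [-1.08, 4.22], [0.17, 2.65], [-2.57, 2.57]. Speed limits (rad/s): [2.79, 2.79, 3.14, 3.14, 3.14, 3.14].

## Interface

Orientations are given as [roll, pitch, yaw] about the fixed x, y, z axes, in that order (R = Rz(yaw) Ry(pitch) Rx(roll)).
In Python, from bench import * gives the robot as it stands.
- The arm moves only by the tool carry_out, never from a script. Its argument "commands" is a list of rows, each a list of 6 numbers: the shift along the tool's x, y, z in m, then the turn, a rotation vector about the tool's x, y, z in rad. In form: [[tx, ty, tz, rx, ry, rz], ...]. A call has exactly 5 rows; each row is the pose to reach, as a shift and turn from the pose commanded when the call began, along the tool's axes at that moment; what a row does not reach only later rows make up. A row lasts 1/10 s, in which the tool goes at most 50 mm and 8.59 degrees, less where a joint would pass 70% of its speed; a pose out of reach is approached as far as the arm can. A call with a gripper value outside its range is refused whole. "jaw" is the opening, from 0 (shut) to 1 (fully open), set as the call begins (left out, the last holds). The fingers move at their own pace and stop on an object; the grip force is fixed at half the most. Time passes only in rows, so rows that repeat a pose let the fingers close, or fill a call up. It gives the time, the measured TCP pose, the force, the opening and the grip force at its end, in the units of the state.
- get_obs(): the state, without advancing time (a new reading comes with each control period).
- snapshot(name): name is "side" or "top" or "wrist"; returns a dict with "img" (384x512x3 uint8, red, green, blue), "range_z" (384x512 float32, m along the optical axis (not along the pixel's ray), 0 where there is no reading), "fx", "fy", "cx", "cy" (pixels), "distortion" ([k1, k2, p1, p2, k3] as OpenCV has them; the pictures are not rectified), "R" (3x3) and "t" (3): a world point X has camera coordinates R X + t. Camera axes: x right, y down, z forward; pixel columns grow to the right and rows downward; lengths in m; the calibration is good to about 2 mm. A picture is of the moment at which its call begins.
- close_job(): hands the job in; it is judged then, once.
The state is a dict: "time": time; "joint_positions": joint angles; "qvel": joint speeds; "joint_torque": joint torques, N m; "tool_pos": TCP position; "ee_rot": TCP orientation; "wrist_force": force on the tool from outside, world axes, zero at the start; "wrist_torque": the same for the moment, N m; "width": finger opening in m; "finger_force": force on a finger pad.
Only numpy, scipy, OpenCV 4.12 (cv2) and the standard library are available. Lean on these libraries where they do the work, as an engineer would, in place of code of your own. Each camera call takes 0.05 s, during which the arm holds its last target. There are 200 camera calls.

## Working session

There is one attempt and no reset: what is moved stays moved. The work goes in short steps, Python scripts to look and compute and a tool call to move; the robot and the scene stay as the last step left them, time stands still between calls to the robot, and variables do not carry over. Pictures are saved under pics/ and viewed, at most 10 in all, crops included, and the job is handed in when it is done.

Besides the shell and the picture viewer there is one more tool, called after "Call:" by a JSON object that holds its "op" and its "data", one argument or row to a line. carry_out: Moves the arm, as the interface text tells. Its arguments: {"type":"object","properties":{"commands":{"type":"array","items":{"type":"array","items":{"type":"number"}}},"jaw":{"type":"number"}},"required":["commands"]}

```bash
mkdir -p pics; ls; python3 - <<'E'
from bench import *
import cv2,numpy as np,pickle
o=get_obs();print(o['time'],o['tool_pos'],o['ee_rot'],o['width'])
for n in ['top','side']:
    s=snapshot(n);pickle.dump(s,open(n+'0.pkl','wb'))
    cv2.imwrite(f'pics/{n}0.png',cv2.resize(s['img'][:,:,::-1],(800,600)))
    print(n,s['fx'],s['cx'],s['cy'],s['distortion'],s['R'],s['t'])
E
```

```text
pics
0.0 [0.16223258 0.5249541  0.20430728] [-3.13941723e+00 -2.18094365e-04  2.84177023e+00] 0.09385257045652458
top 470.49749947458434 250.64901316913614 193.580782413417 [-0.10916384  0.          0.          0.          0.        ] [[ 0.00146912 -0.99981432  0.01921377]
 [-0.99254746 -0.0037991  -0.12179942]
 [ 0.1218498  -0.01889164 -0.99236875]] [-0.01861282  0.53611211  1.4475665 ]
side 350.04920181856704 258.9971490172424 193.19549082247445 [-0.01355659  0.          0.          0.          0.        ] [[ 0.819398   -0.57306654 -0.01347836]
 [-0.38441944 -0.53191544 -0.75451154]
 [ 0.42521597  0.62342659 -0.65614836]] [-0.44058238  0.26662702  0.88661061]
```

View pics/top0.png

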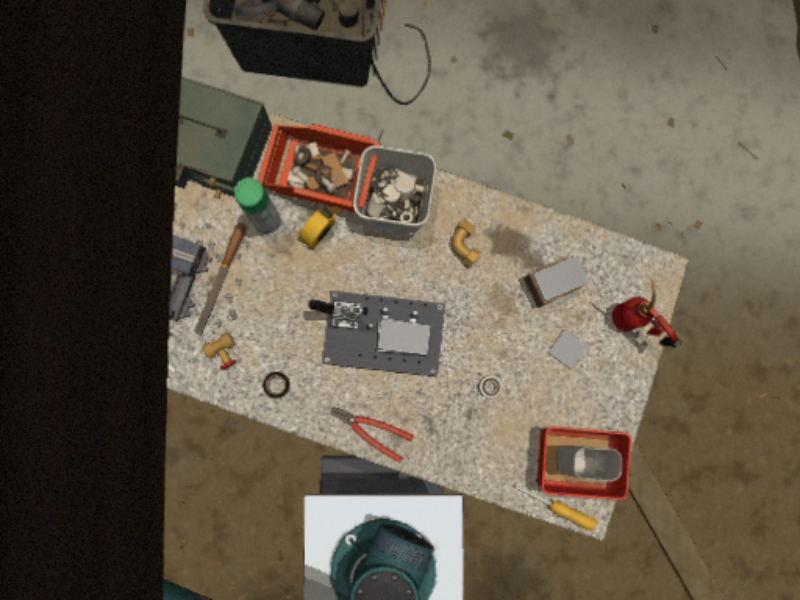

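View pics/side0.png

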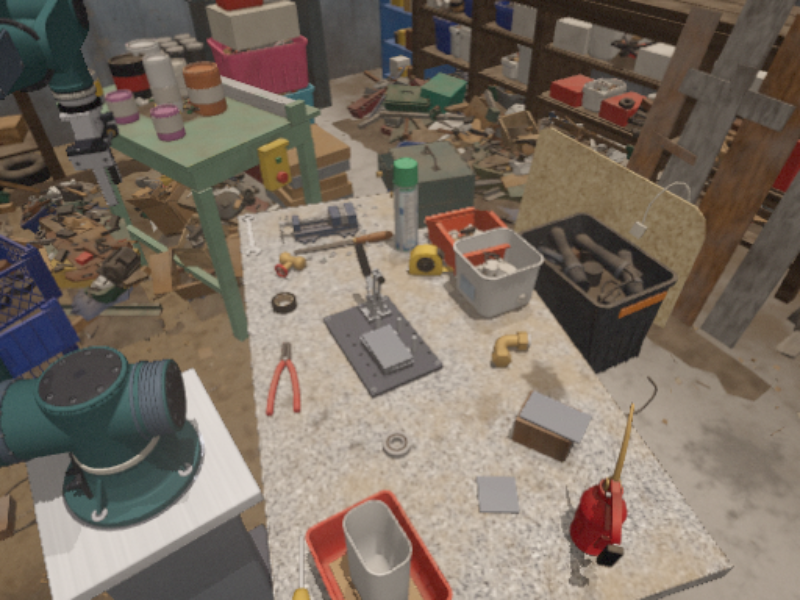

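The top view shows the jig at (385,333), with the pack at (404,337) and the clamp at (345,313). Blank_d on the wooden block is at (561,280), the offcut at (566,349), the bearing at (489,385) and the elbow at (464,243). The side view confirms this.

```bash
cat > h.py <<'E'
import numpy as np,cv2,pickle
def K(s): return np.array([[s['fx'],0,s['cx']],[0,s['fy'],s['cy']],[0,0,1.]])
def cloud(s):
    z=s['range_z'];v,u=np.mgrid[:z.shape[0],:z.shape[1]]
    p=cv2.undistortPoints(np.stack([u,v],-1).reshape(-1,1,2).astype(float),K(s),np.array(s['distortion'])).reshape(*z.shape,2)
    c=np.dstack([p[...,0]*z,p[...,1]*z,z]);X=(c-s['t'])@s['R'];X[z<=0]=np.nan
    return X
def ray(s,uv,h):
    "pixel(s) -> world point on plane z=h"
    p=cv2.undistortPoints(np.array(uv,float).reshape(-1,1,2),K(s),np.array(s['distortion'])).reshape(-1,2)
    d=np.c_[p,np.ones(len(p))]@s['R'];o=-s['R'].T@s['t']
    return o+d*((h-o[2])/d[:,2])[:,None]
def proj(s,X):
    return cv2.projectPoints(np.array(X,float).reshape(-1,1,3),cv2.Rodrigues(np.array(s['R']))[0],np.array(s['t'],float),K(s),np.array(s['distortion']))[0].reshape(-1,2)
def rect(X,c,r,z0,z1):
    m=(np.hypot(X[...,0]-c[0],X[...,1]-c[1])<r)&(X[...,2]>z0)&(X[...,2]<z1)
    P=X[m];return cv2.minAreaRect(P[:,:2].astype(np.float32)),len(P),np.median(P[:,2])
E
python3 - <<'E'
from h import *
for n in ['top','side']:
    s=pickle.load(open(n+'0.pkl','rb'));X=cloud(s)
    ks={'jig':(385,333),'pack':(404,337),'d':(561,280),'off':(566,349),'bear':(489,385),'elbow':(464,243)}
    if n=='side':ks={'jig':(370,330),'pack':(385,345),'d':(555,415),'off':(497,494)}
    c={k:ray(s,np.array(v)/1.5625,0.02)[0] for k,v in ks.items()}
    for k,v in c.items():print(n,k,v.round(3))
    for k,r,a,b in [('jig',.16,.006,.016),('pack',.075,.03,.042),('d',.08,.06,.073),('off',.06,.003,.01)]:
        try:print(n,k,rect(X,c[k],r,a,b))
        except Exception as e:print(k,e)
E
```

```text
top jig [ 0.476 -0.004  0.02 ]
top pack [ 0.468 -0.043  0.02 ]
top d [ 0.586 -0.366  0.02 ]
top off [ 0.444 -0.373  0.02 ]
top bear [ 0.371 -0.214  0.02 ]
top elbow [ 0.662 -0.166  0.02 ]
top jig (((0.4767996072769165, -0.002075672149658203), (0.3085978329181671, 0.31042513251304626), 85.9117660522461), 2234, np.float64(0.011685140008909458))
top pack (((0.4780459403991699, -0.03500675410032272), (0.11558875441551208, 0.08356247842311859), 86.30545806884766), 604, np.float64(0.03607525044143595))
top d (((0.5853381156921387, -0.3519827127456665), (0.06927941739559174, 0.10687907785177231), 25.501386642456055), 641, np.float64(0.06621491066964444))
top off (((0.4433780014514923, -0.3738458752632141), (0.10918917506933212, 0.11455515772104263), 43.86820983886719), 417, np.float64(0.005414537212050324))
side jig [0.472 0.026 0.02 ]
side pack [ 0.473 -0.026  0.02 ]
side d [ 0.616 -0.334  0.02 ]
side off [ 0.438 -0.385  0.02 ]
side jig (((0.4326940178871155, 0.00364723801612854), (0.23867160081863403, 0.23687100410461426), 83.99252319335938), 1795, np.float64(0.011289885696645009))
side pack (((0.47773057222366333, -0.03312411159276962), (0.11936698108911514, 0.08207106590270996), 82.22343444824219), 528, np.float64(0.035308003204834015))
side d (((0.5825607180595398, -0.35257112979888916), (0.06894862651824951, 0.10537824034690857), 26.01016616821289), 839, np.float64(0.06547412729969554))
side off (((0.43300291895866394, -0.38706591725349426), (0.09867165982723236, 0.10987909138202667), 44.54434585571289), 649, np.float64(0.0070808827159821505))
```

```bash
cat >> h.py <<'E'
def plan(p,yaw,q,yawq,n=1):
    "rows (last row of each call) from commanded p,yaw(deg) to q,yawq, tool straight down"
    p,q=np.array(p,float),np.array(q,float)
    for i in range(n):
        a=np.radians(yaw);d=(q-p)/(n-i);t=(yawq-yaw)/(n-i)
        print([round(float(x),4) for x in (d[0]*np.cos(a)+d[1]*np.sin(a),d[0]*np.sin(a)-d[1]*np.cos(a),-d[2])],'rz',round(float(-np.radians(t)),4))
        p=p+d;yaw+=t
E
python3 -c "
from h import *
plan([.162,.525,.206],162.8,[.42,-.03,.36],84,3)"
```

```text
[-0.1369, -0.1513, -0.0513] rz 0.4584
[-0.1897, -0.0751, -0.0513] rz 0.4584
[-0.2033, 0.0166, -0.0513] rz 0.4584
```

Call:
{"op": "carry_out", "data": {
  "commands": [
    [-0.027,-0.03,-0.01,0,0,0.092],
    [-0.055,-0.06,-0.02,0,0,0.183],
    [-0.082,-0.091,-0.031,0,0,0.275],
    [-0.109,-0.121,-0.041,0,0,0.367],
    [-0.137,-0.151,-0.051,0,0,0.458]
  ]
}}

```text
time: 0.6
tool_pos: [0.2488, 0.3391, 0.2564]
ee_rot: [-3.141, 0.0, 2.381]
wrist_force: [1.5, 0.9, 0.0]
width: 0.0944
finger_force: 0.0
```

Call:
{"op": "carry_out", "data": {
  "commands": [
    [-0.038,-0.015,-0.01,0,0,0.092],
    [-0.076,-0.03,-0.02,0,0,0.183],
    [-0.114,-0.045,-0.031,0,0,0.275],
    [-0.152,-0.06,-0.041,0,0,0.367],
    [-0.19,-0.075,-0.051,0,0,0.458]
  ]
}}

```text
time: 1.1
tool_pos: [0.3353, 0.1541, 0.3076]
ee_rot: [3.142, -0.0, 1.922]
wrist_force: [1.4, 0.9, 0.2]
width: 0.0939
finger_force: 0.0
```

Call:
{"op": "carry_out", "data": {
  "commands": [
    [-0.045,0.004,-0.01,0,0,0.092],
    [-0.09,0.008,-0.02,0,0,0.183],
    [-0.135,0.012,-0.031,0,0,0.275],
    [-0.18,0.015,-0.045,0,0,0.4],
    [-0.203,0.017,-0.051,0,0,0.458]
  ]
}}

```text
time: 1.6
tool_pos: [0.4226, -0.0318, 0.3587]
ee_rot: [3.142, 0.001, 1.461]
wrist_force: [0.6, 0.6, -0.3]
width: 0.0943
finger_force: 0.0
```

```bash
python3 - <<'E'
from bench import *
from h import *
s=snapshot('wrist');pickle.dump(s,open('w1.pkl','wb'));cv2.imwrite('pics/w1.png',cv2.resize(s['img'][:,:,::-1],(800,600)))
o=get_obs();print(o['time'],o['tool_pos'],o['ee_rot'])
print(s['fx'],-s['R'].T@s['t'],s['R'])
E
```

```text
1.65 [ 0.42367421 -0.03353885  0.35856312] [3.14080490e+00 2.34801927e-03 1.45753032e+00]
340.2857648893093 [0.43259434 0.05018739 0.53771929] [[ 0.99393876 -0.1099221   0.00169482]
 [-0.10598397 -0.95400559  0.28042956]
 [-0.02920854 -0.27890943 -0.95987311]]
```

View pics/w1.png

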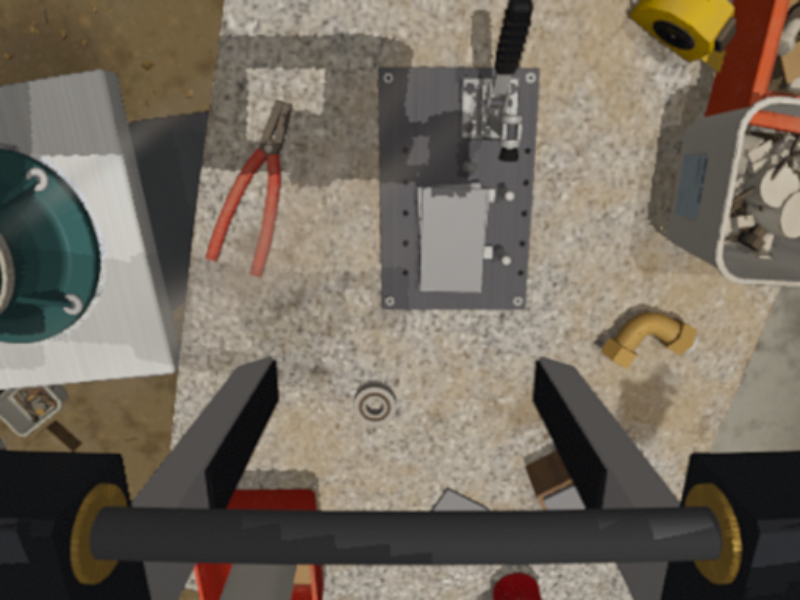

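The wrist view shows the jig with corners at about (378,68), (539,69), (526,308) and (382,308). The pack spans (418..488, 185..293), and the pin tops are near (510,197) and (506,260). I'll enlarge this region.

```bash
python3 - <<'E'
from h import *
s=pickle.load(open('w1.pkl','rb'))
c=s['img'][100:205,235:355,::-1]
cv2.imwrite('pics/w1c.png',cv2.resize(c,None,fx=5.7,fy=5.7,interpolation=cv2.INTER_CUBIC))
X=cloud(s)
print(rect(X,(.478,-.035),.085,.03,.042))
P=ray(s,np.array([[378,68],[539,69],[526,308],[382,308]])/1.5625,.012);print(P.round(4))
print(np.linalg.norm(np.diff(P,axis=0),axis=1))
E
```

```text
(((0.4794597625732422, -0.029272250831127167), (0.12238336354494095, 0.08256170898675919), 85.34013366699219), 2758, np.float64(0.03572711072889521))
[[ 0.4165  0.1244  0.012 ]
 [ 0.5647  0.108   0.012 ]
 [ 0.5405 -0.1221  0.012 ]
 [ 0.3922 -0.1056  0.012 ]]
[0.1490918  0.23136328 0.14922667]
```

View pics/w1c.png

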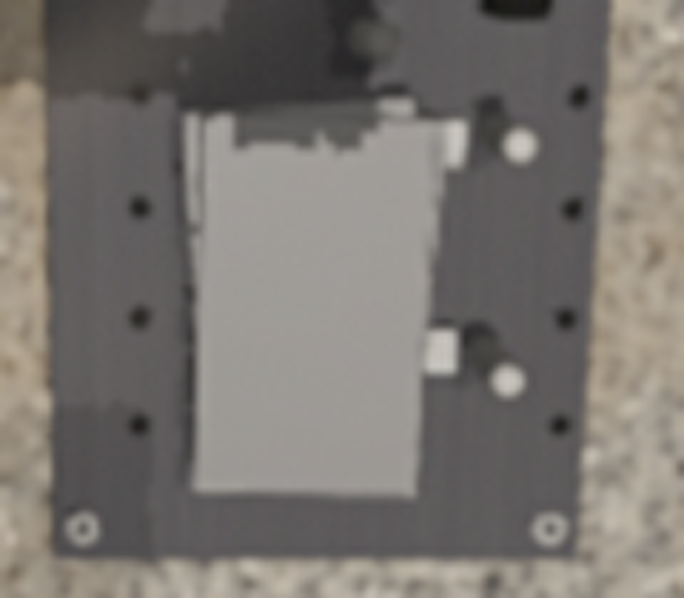

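The crop shows far pin tops at (519,146) and (508,381). The top blank's corners are at about (203,113), (440,120), (415,496) and (195,490). The pack sits 8–10 mm near of the pins.

```bash
cat >> h.py <<'E'
def rz(d):
    a=np.radians(d);return np.array([[np.cos(a),-np.sin(a)],[np.sin(a),np.cos(a)]])
E
python3 - <<'E'
from h import *
s=pickle.load(open('w1.pkl','rb'))
f=lambda a,h:ray(s,np.array(a)/5.7+[235,100]-.4,h)
pins=f([[519,146],[508,381]],.048);print(pins, np.linalg.norm(pins[0]-pins[1]), np.degrees(np.arctan2(*(pins[0]-pins[1])[:2])))
cor=f([[203,113],[440,120],[415,496],[195,490]],.036)
yaw=-6.2;R=rz(yaw)
n1=pins[:,:2].mean(0)-R@[.035,0]
jc=ray(s,np.array([[378,68],[539,69],[526,308],[382,308]])/1.5625,.012)[:,:2].mean(0)
print('nest by pins',n1,'by corners',jc-R@[-.010,.0275])
scr=f([[82,528],[550,528]],.012);print(scr, (scr[:,:2]-n1)@R)
print('c corners jig',((cor[:,:2]-n1)@R).round(4))
# D from depth, unbiased: mean of inner points
for n in ['top0','side0']:
    q=pickle.load(open(n+'.pkl','rb'));X=cloud(q)
    m=(np.hypot(X[...,0]-.584,X[...,1]+.352)<.09)&(X[...,2]>.058)&(X[...,2]<.075);P=X[m]
    print(n,P.mean(0),cv2.minAreaRect(P[:,:2].astype(np.float32)))
E
```

```text
[[ 0.52273695 -0.00160829  0.048     ]
 [ 0.51638998 -0.0610839   0.048     ]] 0.05981331121420286 6.091293323435901
nest by pins [ 0.48476819 -0.02756612] by corners [ 0.48546998 -0.02727692]
[[ 0.40042772 -0.09828814  0.012     ]
 [ 0.53196635 -0.11289342  0.012     ]] [[-0.07620923 -0.07941708]
 [ 0.0561374  -0.07973085]]
c corners jig [[-0.0436  0.0371]
 [ 0.0168  0.0354]
 [ 0.0139 -0.0638]
 [-0.0451 -0.062 ]]
top0 [ 0.58362529 -0.35010288  0.06595381] ((0.5851745009422302, -0.3520607650279999), (0.06964205950498581, 0.10687907785177231), 25.50138282775879)
side0 [ 0.57902583 -0.35420322  0.0648517 ] ((0.5829392075538635, -0.3520907163619995), (0.07130027562379837, 0.1056525707244873), 25.683765411376953)
```

```bash
python3 - <<'E'
from h import *
plan([.4237,-.0335,.3586],83.6,[.584,-.352,.20],115.5,2)
for n in ['top0','side0']:
    X=cloud(pickle.load(open(n+'.pkl','rb'))).reshape(-1,3)
    L=(X[:,:2]-[.584,-.352])@rz(25.5)
    m=(abs(L[:,0])<.13)&(abs(L[:,1])<.09)&(X[:,2]>.08)&(X[:,2]<.5)
    print(n,m.sum(),np.c_[L,X[:,2]][m][::5].round(3)[:12])
E
```

```text
[-0.1493, 0.0974, 0.0793] rz -0.2784
[-0.1703, 0.0526, 0.0793] rz -0.2784
top0 44 [[-0.101 -0.088  0.084]
 [-0.11  -0.084  0.081]
 [-0.114 -0.085  0.084]
 [-0.115 -0.081  0.082]
 [-0.121 -0.09   0.098]
 [-0.123 -0.087  0.095]
 [-0.122 -0.08   0.085]
 [-0.128 -0.088  0.104]
 [-0.129 -0.085  0.1  ]]
side0 34 [[-0.113 -0.087  0.095]
 [-0.116 -0.09   0.098]
 [-0.121 -0.088  0.1  ]
 [-0.123 -0.087  0.099]
 [-0.127 -0.084  0.098]
 [-0.125 -0.079  0.088]
 [-0.129 -0.088  0.101]]
```

Clear of the body envelope. Moving over D.

Call:
{"op": "carry_out", "data": {
  "commands": [
    [-0.03,0.0195,0.016,0,0,-0.056],
    [-0.06,0.039,0.032,0,0,-0.111],
    [-0.09,0.058,0.048,0,0,-0.167],
    [-0.12,0.078,0.063,0,0,-0.223],
    [-0.149,0.097,0.079,0,0,-0.278]
  ]
}}

```text
time: 2.15
tool_pos: [0.5032, -0.1875, 0.2783]
ee_rot: [-3.141, -0.001, 1.749]
wrist_force: [-0.0, -0.6, -0.1]
width: 0.0939
finger_force: 0.0
```

Call:
{"op": "carry_out", "data": {
  "commands": [
    [-0.045,0.0135,0.02,0,0,-0.07],
    [-0.09,0.027,0.04,0,0,-0.14],
    [-0.13,0.04,0.06,0,0,-0.21],
    [-0.17,0.053,0.079,0,0,-0.278],
    [-0.17,0.053,0.079,0,0,-0.278]
  ]
}}

```text
time: 2.65
tool_pos: [0.5836, -0.3475, 0.1906]
ee_rot: [-3.135, -0.011, 2.022]
wrist_force: [0.7, -0.2, -2.1]
width: 0.0942
finger_force: 0.0
```

```bash
python3 - <<'E'
from bench import *
from h import *
s=snapshot('wrist');pickle.dump(s,open('w2.pkl','wb'))
o=get_obs();print(o['time'],o['tool_pos'],o['ee_rot'])
X=cloud(s);print(rect(X,(.584,-.352),.08,.06,.075))
c=np.array([.584,-.352]);print(proj(s,[[*(c+rz(25.5)@[a,b]),.066] for a,b in [(.03,.05),(.03,-.05),(-.03,-.05),(-.03,.05)]]).round(1)*1.5625)
cv2.imwrite('pics/w2.png',cv2.resize(s['img'][:,:,::-1],(800,600),interpolation=cv2.INTER_CUBIC))
E
```

```text
2.7 [ 0.58369371 -0.34547459  0.19401604] [-3.13687244 -0.0092473   2.02206296]
(((0.5853252410888672, -0.3502536416053772), (0.06890392303466797, 0.10483597964048386), 25.175642013549805), 7045, np.float64(0.06577047929272738))
[[454.0625  216.25   ]
 [449.0625  378.4375 ]
 [352.5     377.65625]
 [348.75    215.625  ]]
```

View pics/w2.png

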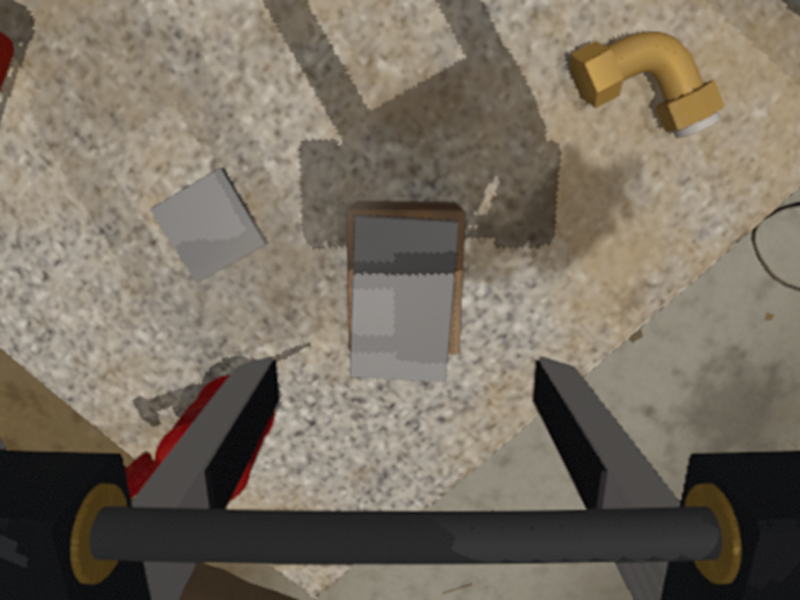

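The picture shows blank_d with corners (352,216), (459,221), (446,380) and (350,379). The block shows about 12 px on its right side and falls short of the blank at the far end.

```bash
python3 - <<'E'
from h import *
s=pickle.load(open('w2.pkl','rb'))
P=ray(s,np.array([[352,216],[459,221],[446,380],[350,379]])/1.5625-.2,.066)[:,:2]
c=P.mean(0);print(P.round(4),c,np.linalg.norm(np.roll(P,-1,0)-P,axis=1))
v=(P[0]+P[1]-P[2]-P[3]);print('y axis deg',np.degrees(np.arctan2(v[1],v[0])))
u=(P[1]+P[2]-P[0]-P[3]);print('x axis deg',np.degrees(np.arctan2(u[1],u[0])))
B=ray(s,np.array([[347,205],[466,208],[459,353]])/1.5625-.2,.060)[:,:2];print('block in blank frame',((B-c)@rz(25.3)).round(4))
E
```

```text
[[ 0.5369 -0.3191]
 [ 0.5931 -0.295 ]
 [ 0.6311 -0.3859]
 [ 0.5772 -0.4114]] [ 0.58456832 -0.35286964] [0.06115093 0.09848253 0.05965611 0.10070272]
y axis deg 113.13861975288312
x axis deg 24.257666320408035
block in blank frame [[-0.0321  0.0565]
 [ 0.0368  0.0555]
 [ 0.036  -0.0341]]
```

Call:
{"op": "carry_out", "data": {
  "commands": [
    [0,0,0,0,0,0],
    [0,0,0,0,0,0],
    [0,0,0,0,0,0],
    [0,0,0,0,0,0],
    [0,0,0,0,0,0]
  ],
  "jaw": 0.75
}}

```text
time: 3.2
tool_pos: [0.5847, -0.3445, 0.2018]
ee_rot: [3.141, 0.002, 2.024]
wrist_force: [0.4, 0.1, 0.6]
width: 0.0701
finger_force: 0.0
```

```bash
python3 -c "
from h import *
plan([.5847,-.3445,.2018],116,[.5846,-.3525,.07],114.3)"
```

```text
[-0.0071, -0.0036, 0.1318] rz 0.0297
```

Call:
{"op": "carry_out", "data": {
  "commands": [
    [-0.003,-0.002,0.035,0,0,0.015],
    [-0.007,-0.0035,0.075,0,0,0.03],
    [-0.007,-0.0035,0.11,0,0,0.03],
    [-0.007,-0.0035,0.131,0,0,0.03],
    [-0.007,-0.0035,0.131,0,0,0.03]
  ]
}}

```text
time: 3.7
tool_pos: [0.582, -0.351, 0.0646]
ee_rot: [-3.137, -0.008, 1.994]
wrist_force: [0.6, -0.2, -0.3]
width: 0.0703
finger_force: 0.0
```

Call:
{"op": "carry_out", "data": {
  "commands": [
    [0,0,0.002,0,0,0],
    [0,0,0.004,0,0,0],
    [0,0,0.006,0,0,0],
    [0,0,0.007,0,0,0],
    [0,0,0.007,0,0,0]
  ]
}}

```text
time: 4.2
tool_pos: [0.5848, -0.3531, 0.0631]
ee_rot: [3.141, 0.001, 1.994]
wrist_force: [-0.3, 0.6, 0.1]
width: 0.0707
finger_force: 0.0
```

Call:
{"op": "carry_out", "data": {
  "commands": [
    [0,0,0.001,0,0,0],
    [0,0,0.0015,0,0,0],
    [0,0,0.0015,0,0,0],
    [0,0,0.0015,0,0,0],
    [0,0,0.0015,0,0,0]
  ]
}}

```text
time: 4.7
tool_pos: [0.5846, -0.3529, 0.0609]
ee_rot: [3.142, -0.0, 1.994]
wrist_force: [-0.4, 0.7, 0.3]
width: 0.0701
finger_force: 0.0
```

Call:
{"op": "carry_out", "data": {
  "commands": [
    [0,0,0,0,0,0],
    [0,0,0,0,0,0],
    [0,0,0,0,0,0],
    [0,0,0,0,0,0],
    [0,0,0,0,0,0]
  ],
  "jaw": 0.5
}}

```text
time: 5.2
tool_pos: [0.5845, -0.353, 0.0609]
ee_rot: [-3.142, -0.0, 1.994]
wrist_force: [0.4, 0.1, -0.9]
width: 0.0595
finger_force: 30.0
```

```bash
python3 -c "
from h import *
plan([.5845,-.353,.2],114.25,[.4772,-.0347,.15],83.9,2)"
```

```text
[0.1671, 0.0164, 0.025] rz 0.2649
[0.1656, -0.0279, 0.025] rz 0.2649
```

Call:
{"op": "carry_out", "data": {
  "commands": [
    [0,0,-0.02,0,0,0],
    [0,0,-0.05,0,0,0],
    [0,0,-0.09,0,0,0],
    [0,0,-0.125,0,0,0],
    [0,0,-0.139,0,0,0]
  ]
}}

```text
time: 5.7
tool_pos: [0.5859, -0.3538, 0.205]
ee_rot: [3.138, 0.006, 1.994]
wrist_force: [-0.5, 0.5, -0.3]
width: 0.0595
finger_force: 30.0
```

Call:
{"op": "carry_out", "data": {
  "commands": [
    [0.02,0.002,0.003,0,0,0.04],
    [0.055,0.006,0.008,0,0,0.09],
    [0.095,0.01,0.014,0,0,0.15],
    [0.135,0.013,0.02,0,0,0.21],
    [0.167,0.0165,0.025,0,0,0.265]
  ]
}}

```text
time: 6.2
tool_pos: [0.5295, -0.1916, 0.173]
ee_rot: [-3.139, -0.002, 1.727]
wrist_force: [0.4, 0.0, -1.2]
width: 0.0594
finger_force: 30.0
```

Call:
{"op": "carry_out", "data": {
  "commands": [
    [0.04,-0.007,0.006,0,0,0.065],
    [0.08,-0.014,0.012,0,0,0.13],
    [0.12,-0.02,0.018,0,0,0.19],
    [0.15,-0.025,0.022,0,0,0.24],
    [0.1655,-0.028,0.025,0,0,0.265]
  ]
}}

```text
time: 6.7
tool_pos: [0.4756, -0.0323, 0.1483]
ee_rot: [-3.139, -0.001, 1.465]
wrist_force: [1.1, -0.4, -1.2]
width: 0.0593
finger_force: 30.0
```

Call:
{"op": "carry_out", "data": {
  "commands": [
    [0,0,0,0,0,0],
    [0,0,0,0,0,0],
    [0,0,0.02,0,0,0],
    [0,0,0.04,0,0,0],
    [0,0,0.04,0,0,0]
  ]
}}

```text
time: 7.2
tool_pos: [0.4756, -0.0357, 0.1068]
ee_rot: [-3.135, -0.0, 1.462]
wrist_force: [-0.6, -0.4, -1.2]
width: 0.0598
finger_force: 30.0
```

```bash
python3 - <<'E'
from bench import *
from h import *
s=snapshot('wrist');pickle.dump(s,open('w3.pkl','wb'))
o=get_obs();print(o['time'],o['tool_pos'],o['ee_rot'],o['width'])
print(((o['tool_pos'][:2]-np.array([.485,-.0275]))@rz(-6.1)).round(4))
cv2.imwrite('pics/w3.png',cv2.resize(s['img'][:,:,::-1],(800,600),interpolation=cv2.INTER_CUBIC))
E
```

```text
7.25 [ 0.47657539 -0.03572313  0.10849804] [-3.13802523e+00 -8.61243193e-05  1.46250055e+00] 0.05965873938742875
[-0.0075 -0.0091]
```

View pics/w3.png

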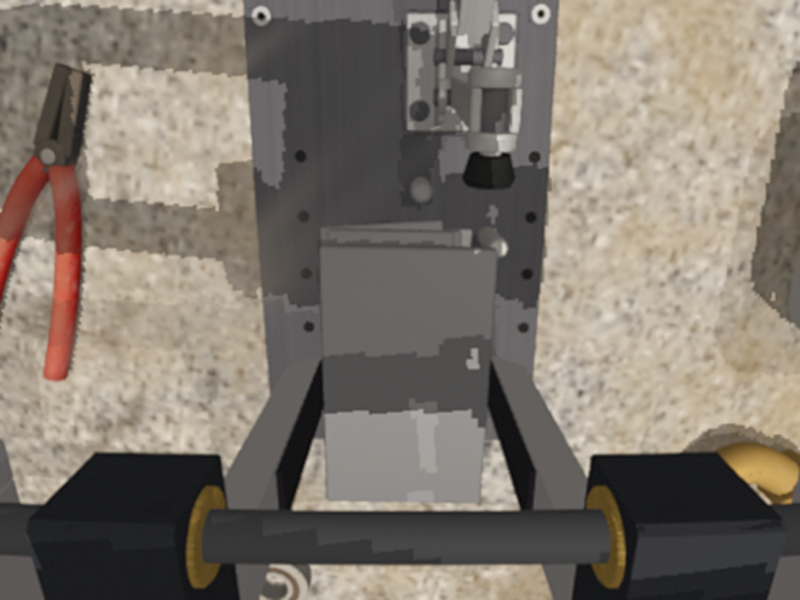

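Blank_d is held squarely, with corners (320,243), (497,248), (480,502) and (327,500). It lies above the pack and clear of the pin at (497,243). Lowering.

Call:
{"op": "carry_out", "data": {
  "commands": [
    [0,0,0.02,0,0,0],
    [0,0,0.04,0,0,0],
    [0,0,0.055,0,0,0],
    [0,0,0.064,0,0,0],
    [0,0,0.064,0,0,0]
  ]
}}

```text
time: 7.75
tool_pos: [0.4771, -0.0352, 0.0455]
ee_rot: [-3.14, -0.0, 1.463]
wrist_force: [-0.4, -0.5, -0.3]
width: 0.0595
finger_force: 30.0
```

Call:
{"op": "carry_out", "data": {
  "commands": [
    [0,0,0.001,0,0,0],
    [0,0,0.002,0,0,0],
    [0,0,0.003,0,0,0],
    [0,0,0.004,0,0,0],
    [0,0,0.004,0,0,0]
  ]
}}

```text
time: 8.25
tool_pos: [0.4774, -0.0348, 0.0421]
ee_rot: [3.141, -0.0, 1.464]
wrist_force: [-0.4, 0.0, -0.4]
width: 0.0592
finger_force: 30.0
```

Call:
{"op": "carry_out", "data": {
  "commands": [
    [0,0,0.001,0,0,0],
    [0,0,0.002,0,0,0],
    [0,0,0.003,0,0,0],
    [0,0,0.003,0,0,0],
    [0,0,0.003,0,0,0]
  ]
}}

```text
time: 8.75
tool_pos: [0.4773, -0.0348, 0.0389]
ee_rot: [-3.142, -0.0, 1.464]
wrist_force: [-0.8, -0.5, 0.1]
width: 0.0592
finger_force: 30.0
```

Call:
{"op": "carry_out", "data": {
  "commands": [
    [0,0,0.001,0,0,0],
    [0,0,0.0015,0,0,0],
    [0,0,0.0015,0,0,0],
    [0,0,0.0015,0,0,0],
    [0,0,0.0015,0,0,0]
  ]
}}

```text
time: 9.25
tool_pos: [0.4774, -0.0348, 0.0375]
ee_rot: [3.142, -0.0, 1.464]
wrist_force: [-0.0, -0.6, -0.7]
width: 0.0592
finger_force: 30.0
```

Call:
{"op": "carry_out", "data": {
  "commands": [
    [0,0,0,0,0,0],
    [0,0,0,0,0,0],
    [0,0,0,0,0,0],
    [0,0,0,0,0,0],
    [0,0,0,0,0,0]
  ],
  "jaw": 0.75
}}

```text
time: 9.75
tool_pos: [0.4774, -0.0348, 0.0375]
ee_rot: [3.141, -0.0, 1.464]
wrist_force: [-0.6, 0.3, 0.7]
width: 0.0707
finger_force: 0.0
```

Call:
{"op": "carry_out", "data": {
  "commands": [
    [0,0,-0.01,0,0,0],
    [0,0,-0.03,0,0,0],
    [0,0,-0.06,0,0,0],
    [0,0,-0.08,0,0,0],
    [0,0,-0.08,0,0,0]
  ]
}}

```text
time: 10.25
tool_pos: [0.48, -0.0353, 0.1218]
ee_rot: [3.133, 0.001, 1.464]
wrist_force: [0.0, -0.1, 0.3]
width: 0.0708
finger_force: 0.0
```

```bash
python3 - <<'E'
from bench import *
from h import *
s=snapshot('wrist');pickle.dump(s,open('w4.pkl','wb'))
o=get_obs();print(o['time'],o['tool_pos'],o['ee_rot'],o['width'])
X=cloud(s).reshape(-1,3);N=np.array([.485,-.0275])
for z0,z1 in [(.039,.047),(.033,.0385),(.026,.032)]:
    m=(np.hypot(*(X[:,:2]-N).T)<.085)&(X[:,2]>z0)&(X[:,2]<z1);L=((X[m,:2]-N)@rz(-6.1))
    L=L[(L[:,0]<.028)&(L[:,1]<.048)]
    print(z0,len(L),np.median(X[m,2]),np.percentile(L,[1,99],axis=0).round(4))
E
```

```text
10.3 [ 0.47867015 -0.03506832  0.11950805] [3.13712263e+00 3.04553573e-04 1.46380730e+00] 0.07066678874812031
0.039 8940 0.04175948512954954 [[-0.0345 -0.0553]
 [ 0.0242  0.0425]]
0.033 1588 0.03567632394508997 [[-0.0458 -0.0629]
 [ 0.0107  0.0366]]
0.026 192 0.029542792107884373 [[-0.0488 -0.0096]
 [-0.0363  0.0379]]
```

Call:
{"op": "carry_out", "data": {
  "commands": [
    [0.001,-0.015,0,0,0,0],
    [0.002,-0.03,0,0,0,0],
    [0.003,-0.05,0,0,0,0],
    [0.004,-0.071,0,0,0,0],
    [0.004,-0.071,0,0,0,0]
  ],
  "jaw": 0
}}

```text
time: 10.8
tool_pos: [0.4047, -0.0227, 0.1157]
ee_rot: [-3.138, -0.0, 1.464]
wrist_force: [0.8, -0.4, 0.2]
width: 0.034
finger_force: 0.0
```

Call:
{"op": "carry_out", "data": {
  "commands": [
    [0,0,0.02,0,0,0],
    [0,0,0.045,0,0,0],
    [0,0,0.07,0,0,0],
    [0,0,0.088,0,0,0],
    [0,0,0.088,0,0,0]
  ]
}}

```text
time: 11.3
tool_pos: [0.4047, -0.0228, 0.0258]
ee_rot: [-3.134, -0.001, 1.464]
wrist_force: [-0.1, 0.3, 0.3]
width: 0.0004
finger_force: 0.0
```

```bash
cat > j.py <<'E'
from bench import *
from h import *
def jig():
    o=get_obs();p=o['tool_pos'];x,y=(p[:2]-np.array([.485,-.0275]))@rz(-6.1)
    print('t',o['time'],'jig x %.4f y %.4f z %.4f'%(x,y,p[2]),'rot',np.round(o['ee_rot'],4),'F jig',(rz(6.1)@o['wrist_force'][:2]).round(1),o['wrist_force'][2].round(1),o['width'])
if __name__=='__main__': jig()
E
python3 j.py
```

```text
t 11.3 jig x -0.0804 y -0.0039 z 0.0258 rot [-3.1340e+00 -7.0000e-04  1.4636e+00] F jig [-0.1  0.3] 0.3 0.0003503550474347368
```

Call:
{"op": "carry_out", "data": {
  "commands": [
    [0,0,0.004,0,0,0],
    [0,0,0.008,0,0,0],
    [0,0,0.011,0,0,0],
    [0,0,0.011,0,0,0],
    [0,0,0.011,0,0,0]
  ]
}}

```text
time: 11.8
tool_pos: [0.4075, -0.0233, 0.0189]
ee_rot: [3.141, 0.0, 1.464]
wrist_force: [-0.5, -0.4, -0.3]
width: 0.0004
finger_force: 0.0
```

Call:
{"op": "carry_out", "data": {
  "commands": [
    [0,0,0.002,0,0,0],
    [0,0,0.0035,0,0,0],
    [0,0.003,0.0035,0,0,0],
    [0,0.007,0.0035,0,0,0],
    [0,0.012,0.0035,0,0,0]
  ]
}}

```text
time: 12.3
tool_pos: [0.4196, -0.0246, 0.0151]
ee_rot: [3.141, -0.0, 1.464]
wrist_force: [-0.5, 0.3, -0.7]
width: 0.0001
finger_force: 0.0
```

Call:
{"op": "carry_out", "data": {
  "commands": [
    [0,0.003,0,0,0,0],
    [0,0.006,0,0,0,0],
    [0,0.009,0,0,0,0],
    [0,0.012,0,0,0,0],
    [0,0.015,0,0,0,0]
  ]
}}

```text
time: 12.8
tool_pos: [0.4334, -0.026, 0.0147]
ee_rot: [-3.14, -0.0, 1.464]
wrist_force: [-4.4, 1.4, 2.5]
width: 0.0007
finger_force: 2.0
```

```bash
python3 j.py
```

```text
t 12.8 jig x -0.0515 y -0.0040 z 0.0147 rot [-3.1396e+00 -1.0000e-04  1.4639e+00] F jig [-4.5  0.9] 2.5 0.0007077054433012544
```

Call:
{"op": "carry_out", "data": {
  "commands": [
    [0,0.0015,0,0,0,0],
    [0,0.003,0,0,0,0],
    [0,0.0045,0,0,0,0],
    [0,0.006,0,0,0,0],
    [0,0.007,0,0,0,0]
  ]
}}

```text
time: 13.3
tool_pos: [0.4383, -0.0268, 0.0147]
ee_rot: [-3.135, 0.0, 1.464]
wrist_force: [-11.2, 0.9, 8.6]
width: 0.0006
finger_force: 6.0
```

Call:
{"op": "carry_out", "data": {
  "commands": [
    [0,0.0003,0,0,0,0],
    [0,0.0006,0,0,0,0],
    [0,0.0009,0,0,0,0],
    [0,0.001,0,0,0,0],
    [0,0.001,0,0,0,0]
  ]
}}

```text
time: 13.8
tool_pos: [0.4382, -0.0267, 0.0147]
ee_rot: [-3.133, 0.0, 1.464]
wrist_force: [-13.6, 0.7, 9.2]
width: 0.0005
finger_force: 6.7
```

```bash
cat > e.py <<'E'
from bench import *
from h import *
import sys
def look(tag):
    s=snapshot('wrist');pickle.dump(s,open(tag+'.pkl','wb'))
    X=cloud(s).reshape(-1,3);N=np.array([.485,-.0275]);L=np.c_[(X[:,:2]-N)@rz(-6.1),X[:,2]]
    b=lambda a0,a1,v:(v>a0)&(v<a1)
    for z0,z1 in [(.0395,.0445),(.0335,.0385),(.0275,.0325),(.0215,.0265)]:
        m=b(z0,z1,L[:,2])
        out=[m[b(-.07,.05,L[:,0])&b(-.08,.06,L[:,1])].sum() if 0 else int((m&b(-.06,.03,L[:,0])&b(-.07,.05,L[:,1])).sum())]
        for y in (-.04,-.025,-.010,.01,.025,.04):
            q=L[m&b(y-.004,y+.004,L[:,1])&b(-.06,.0295,L[:,0])]
            out.append((q[:,0].min().round(4),q[:,0].max().round(4)) if len(q)>3 else None)
        print('z',z0,out[0],'x ends:',*out[1:])
        out=[]
        for x in (-.02,0.,.02):
            q=L[m&b(x-.004,x+.004,L[:,0])&b(-.08,.0505,L[:,1])]
            out.append((q[:,1].min().round(4),q[:,1].max().round(4)) if len(q)>3 else None)
        print('   y ends:',*out)
    return s
if __name__=='__main__':
    s=look(sys.argv[1]);cv2.imwrite(f'pics/{sys.argv[1]}.png',cv2.resize(s['img'][:,:,::-1],(800,600),interpolation=cv2.INTER_CUBIC))
E
python3 e.py w5
```

```text
z 0.0395 15277 x ends: (np.float64(0.0105), np.float64(0.0291)) (np.float64(0.0028), np.float64(0.0295)) (np.float64(-0.0303), np.float64(0.029)) (np.float64(-0.0569), np.float64(0.029)) (np.float64(-0.0308), np.float64(0.0291)) (np.float64(-0.0309), np.float64(0.0288))
   y ends: (np.float64(-0.0183), np.float64(0.0405)) (np.float64(-0.0238), np.float64(0.0405)) (np.float64(-0.0392), np.float64(0.0409))
z 0.0335 351 x ends: None None None (np.float64(-0.057), np.float64(-0.0306)) (np.float64(-0.0309), np.float64(-0.0305)) (np.float64(-0.0307), np.float64(0.0265))
   y ends: None (np.float64(0.0402), np.float64(0.0402)) (np.float64(0.04), np.float64(0.0403))
z 0.0275 471 x ends: None None None (np.float64(-0.0568), np.float64(-0.0313)) (np.float64(-0.0327), np.float64(-0.0303)) (np.float64(-0.0329), np.float64(-0.0303))
   y ends: None None None
z 0.0215 194 x ends: None None None (np.float64(-0.0561), np.float64(-0.0331)) (np.float64(-0.0329), np.float64(-0.0329)) (np.float64(-0.0326), np.float64(-0.0131))
   y ends: (np.float64(0.0368), np.float64(0.0371)) None None
```

View pics/w5.png

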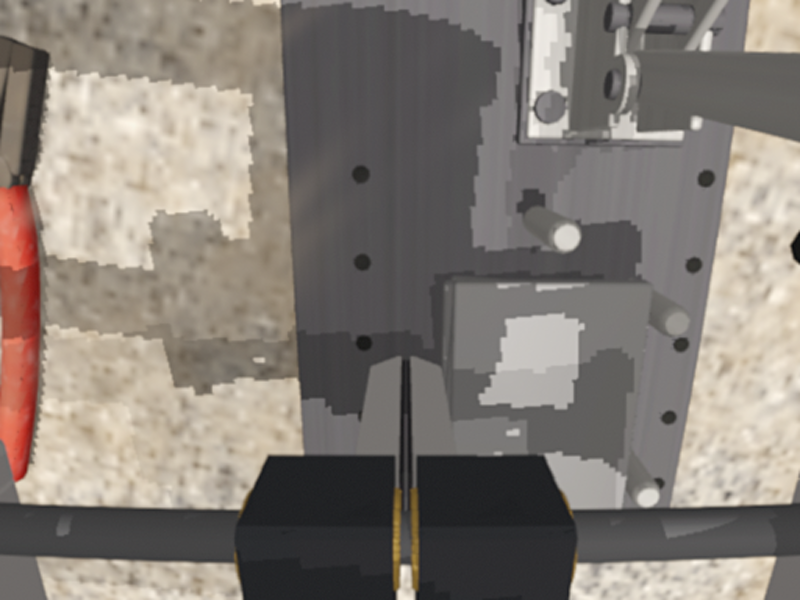

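The near edge of the top blank (447,290)-(452,415) is parallel to the jig and against the far pins at (676,322) and (648,492). Next is the push from the right.

Call:
{"op": "carry_out", "data": {
  "commands": [
    [0,-0.006,0,0,0,0],
    [0,-0.015,0,0,0,0],
    [0,-0.02,-0.02,0,0,0],
    [0,-0.02,-0.045,0,0,0],
    [0,-0.02,-0.06,0,0,0]
  ]
}}

```text
time: 14.35
tool_pos: [0.4236, -0.0252, 0.077]
ee_rot: [3.136, 0.0, 1.464]
wrist_force: [0.6, 0.2, 0.3]
width: 0.0003
finger_force: 0.0
```

Call:
{"op": "carry_out", "data": {
  "commands": [
    [-0.015,0.012,0,0,0,0],
    [-0.035,0.028,0,0,0,0],
    [-0.06,0.048,0,0,0,0],
    [-0.081,0.065,0,0,0,0],
    [-0.081,0.065,0,0,0,0]
  ]
}}

```text
time: 14.85
tool_pos: [0.4802, -0.115, 0.0754]
ee_rot: [3.138, 0.001, 1.461]
wrist_force: [0.1, -0.2, 0.5]
width: 0.0002
finger_force: 0.0
```

Call:
{"op": "carry_out", "data": {
  "commands": [
    [0,0,0.01,0,0,0],
    [0,0,0.03,0,0,0],
    [0,0,0.048,0,0,0],
    [0,0,0.048,0,0,0],
    [0,0,0.048,0,0,0]
  ]
}}

```text
time: 15.35
tool_pos: [0.4774, -0.1114, 0.0266]
ee_rot: [-3.141, -0.001, 1.465]
wrist_force: [-0.1, -0.2, 0.9]
width: 0.0005
finger_force: 0.0
```

```bash
python3 j.py; python3 e.py w6
```

```text
t 15.35 jig x 0.0014 y -0.0842 z 0.0266 rot [-3.1408e+00 -6.0000e-04  1.4647e+00] F jig [-0.  -0.2] 0.9 0.0004758551236493507
z 0.0395 26847 x ends: (np.float64(-0.0307), np.float64(0.0293)) (np.float64(-0.031), np.float64(0.0294)) (np.float64(-0.0309), np.float64(0.0291)) (np.float64(-0.0307), np.float64(0.029)) (np.float64(-0.0309), np.float64(0.0291)) (np.float64(-0.031), np.float64(0.0288))
   y ends: (np.float64(-0.0599), np.float64(0.0393)) (np.float64(-0.0757), np.float64(0.0392)) (np.float64(-0.059), np.float64(0.0393))
z 0.0335 1242 x ends: (np.float64(-0.0343), np.float64(-0.0317)) (np.float64(-0.0335), np.float64(-0.0319)) (np.float64(-0.0325), np.float64(-0.0317)) None None None
   y ends: (np.float64(-0.0651), np.float64(-0.0614)) (np.float64(-0.0759), np.float64(-0.0611)) (np.float64(-0.0677), np.float64(-0.0612))
z 0.0275 0 x ends: None None None None None None
   y ends: None (np.float64(-0.0758), np.float64(-0.0735)) None
z 0.0215 0 x ends: None None None None None None
   y ends: None None None
```

Call:
{"op": "carry_out", "data": {
  "commands": [
    [0,0,0.005,0,0,0],
    [0,0,0.0105,0,0,0],
    [0,-0.001,0.0105,0,0,0],
    [0.004,-0.001,0.0105,0,0,0],
    [0.007,-0.001,0.0105,0,0,0]
  ]
}}

```text
time: 15.9
tool_pos: [0.478, -0.1051, 0.0166]
ee_rot: [3.141, -0.0, 1.464]
wrist_force: [0.3, 0.7, -0.8]
width: 0.0005
finger_force: 0.0
```

Call:
{"op": "carry_out", "data": {
  "commands": [
    [0.003,0,0,0,0,0],
    [0.006,0,0,0,0,0],
    [0.009,0,0,0,0,0],
    [0.012,0,0,0,0,0],
    [0.014,0,0,0,0,0]
  ]
}}

```text
time: 16.4
tool_pos: [0.4796, -0.0915, 0.0167]
ee_rot: [3.141, 0.001, 1.464]
wrist_force: [-0.1, -2.7, -1.1]
width: 0.0002
finger_force: 1.4
```

Call:
{"op": "carry_out", "data": {
  "commands": [
    [0.0015,0,0,0,0,0],
    [0.003,0,0,0,0,0],
    [0.0045,0,0,0,0,0],
    [0.0055,0,0,0,0,0],
    [0.006,0,0,0,0,0]
  ]
}}

```text
time: 16.9
tool_pos: [0.48, -0.0876, 0.0167]
ee_rot: [3.141, 0.005, 1.464]
wrist_force: [-0.5, -8.4, -1.0]
width: 0.0002
finger_force: 4.4
```

```bash
python3 j.py; python3 e.py w7
```

```text
t 16.9 jig x 0.0014 y -0.0603 z 0.0167 rot [3.141  0.0047 1.464 ] F jig [ 0.3 -8.4] -1.0 0.00020608295157382105
z 0.0395 28895 x ends: (np.float64(-0.0327), np.float64(0.0277)) (np.float64(-0.0329), np.float64(0.0272)) (np.float64(-0.0333), np.float64(0.0269)) (np.float64(-0.0338), np.float64(0.0265)) (np.float64(-0.0338), np.float64(0.0293)) (np.float64(-0.0343), np.float64(0.0258))
   y ends: (np.float64(-0.0501), np.float64(0.0495)) (np.float64(-0.0521), np.float64(0.0505)) (np.float64(-0.0495), np.float64(0.0503))
z 0.0335 488 x ends: (np.float64(-0.036), np.float64(-0.0336)) (np.float64(-0.036), np.float64(0.0295)) (np.float64(-0.036), np.float64(-0.0343)) (np.float64(-0.0362), np.float64(-0.0349)) (np.float64(-0.0356), np.float64(0.0294)) (np.float64(-0.0359), np.float64(-0.0354))
   y ends: None (np.float64(-0.052), np.float64(-0.0512)) None
z 0.0275 36 x ends: None None None None None None
   y ends: None None None
z 0.0215 22 x ends: None None None None None None
   y ends: None None None
```

```bash
python3 -c "
from h import *
N=np.array([.485,-.0275]);f=lambda x,y,z:[*(N+rz(-6.1)@[x,y]),z]
plan(f(.0014,-.075,.11),83.9,f(-.06,-.015,.11),173.9,3)"
```

```text
[0.02, -0.0205, -0.0] rz -0.5236
[0.0276, -0.0077, -0.0] rz -0.5236
[0.0277, 0.0071, -0.0] rz -0.5236
```

Call:
{"op": "carry_out", "data": {
  "commands": [
    [-0.004,0,0,0,0,0],
    [-0.014,0,0,0,0,0],
    [-0.016,0,-0.03,0,0,0],
    [-0.016,0,-0.065,0,0,0],
    [-0.016,0,-0.094,0,0,0]
  ]
}}

```text
time: 17.45
tool_pos: [0.4782, -0.1011, 0.1117]
ee_rot: [-3.142, -0.002, 1.464]
wrist_force: [0.1, -0.7, 0.1]
width: 0.0004
finger_force: 0.0
```

Call:
{"op": "carry_out", "data": {
  "commands": [
    [0.004,-0.004,0,0,0,-0.1],
    [0.008,-0.008,0,0,0,-0.21],
    [0.012,-0.012,0,0,0,-0.32],
    [0.016,-0.016,0,0,0,-0.425],
    [0.02,-0.0205,0,0,0,-0.524]
  ]
}}

```text
time: 17.95
tool_pos: [0.4596, -0.0787, 0.1102]
ee_rot: [3.141, -0.002, 1.992]
wrist_force: [-0.7, 0.6, -0.4]
width: 0.0005
finger_force: 0.0
```

Call:
{"op": "carry_out", "data": {
  "commands": [
    [0.005,-0.0015,0,0,0,-0.1],
    [0.011,-0.003,0,0,0,-0.21],
    [0.0165,-0.0045,0,0,0,-0.32],
    [0.022,-0.006,0,0,0,-0.425],
    [0.0275,-0.0075,0,0,0,-0.524]
  ]
}}

```text
time: 18.45
tool_pos: [0.4416, -0.0565, 0.1102]
ee_rot: [3.14, -0.002, 2.516]
wrist_force: [0.1, 0.5, -0.3]
width: 0.0006
finger_force: 0.0
```

Call:
{"op": "carry_out", "data": {
  "commands": [
    [0.006,0.0015,0,0,0,-0.11],
    [0.012,0.003,0,0,0,-0.22],
    [0.018,0.0045,0,0,0,-0.33],
    [0.023,0.006,0,0,0,-0.435],
    [0.0275,0.007,0,0,0,-0.524]
  ]
}}

```text
time: 18.95
tool_pos: [0.4235, -0.0347, 0.1102]
ee_rot: [3.14, -0.001, 3.04]
wrist_force: [-0.3, 0.2, 1.0]
width: 0.0002
finger_force: 0.0
```

```bash
python3 j.py; python3 e.py w8; python3 - <<'E'
from h import *
s=pickle.load(open('w8.pkl','rb'))
N=np.array([.485,-.0275]);g=lambda x,y,z:[*(N+rz(-6.1)@[x,y]),z]
uv=proj(s,[g(x,y,z) for x,y,z in [(-.045,-.065,.02),(-.045,.065,.02),(.045,.065,.045),(.045,-.065,.045)]]);print(uv)
a=np.maximum(uv.min(0).astype(int),0);b=uv.max(0).astype(int)
c=s['img'][a[1]:b[1],a[0]:b[0],::-1];k=min(800/c.shape[1],600/c.shape[0]);print(a,b,k)
cv2.imwrite('pics/w8c.png',cv2.resize(c,None,fx=k,fy=k,interpolation=cv2.INTER_CUBIC))
E
```

```text
t 18.95 jig x -0.0604 y -0.0137 z 0.1102 rot [ 3.1398e+00 -8.0000e-04  3.0399e+00] F jig [-0.3  0.1] 1.0 0.000212091460162385
z 0.0395 3709 x ends: (np.float64(-0.0329), np.float64(0.016)) None (np.float64(0.0233), np.float64(0.026)) (np.float64(-0.0344), np.float64(0.0081)) (np.float64(-0.0344), np.float64(0.0159)) (np.float64(-0.0345), np.float64(0.0156))
   y ends: (np.float64(-0.0499), np.float64(0.0496)) (np.float64(-0.0497), np.float64(0.0505)) (np.float64(-0.0477), np.float64(0.0358))
z 0.0335 454 x ends: (np.float64(-0.0365), np.float64(-0.0317)) (np.float64(-0.0364), np.float64(-0.034)) None (np.float64(-0.0364), np.float64(-0.0326)) (np.float64(-0.0363), np.float64(-0.0332)) (np.float64(-0.0361), np.float64(-0.0338))
   y ends: None None None
z 0.0275 203 x ends: (np.float64(-0.0359), np.float64(-0.0356)) (np.float64(-0.0359), np.float64(-0.0356)) (np.float64(-0.036), np.float64(-0.0349)) (np.float64(-0.0361), np.float64(-0.0353)) (np.float64(-0.0365), np.float64(-0.0356)) (np.float64(-0.0372), np.float64(-0.0349))
   y ends: None None None
z 0.0215 376 x ends: (np.float64(-0.0377), np.float64(-0.0332)) (np.float64(-0.0372), np.float64(-0.0338)) (np.float64(-0.0368), np.float64(-0.0345)) (np.float64(-0.0364), np.float64(-0.0351)) (np.float64(-0.0363), np.float64(-0.0354)) (np.float64(-0.0371), np.float64(-0.0355))
   y ends: None None None
[[197.07315013 213.19254571]
 [351.31529971 213.72864896]
 [349.63128562 322.59543162]
 [197.4672058  322.52537498]]
[197 213] [351 322] 5.194805194805195
```

View pics/w8c.png

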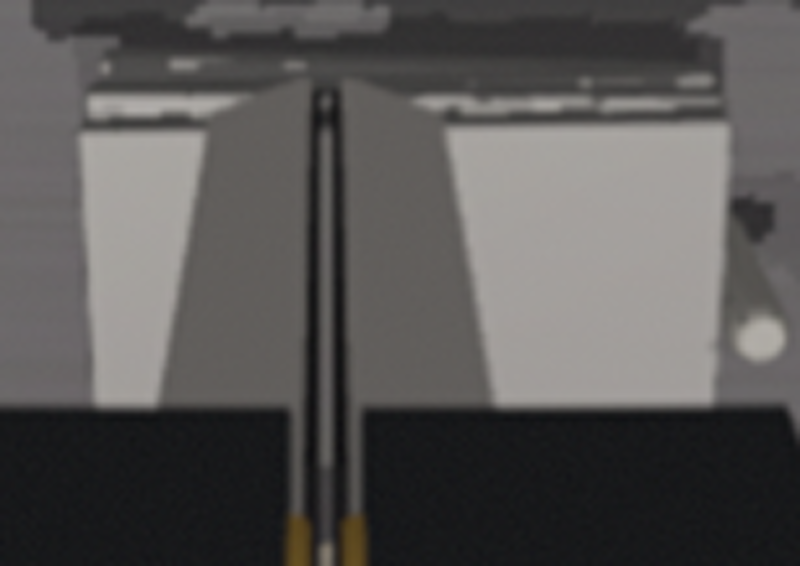

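The crop shows chamfered finger tips, which explains the earlier reading. The four near edges at rows 60–125 are parallel within a few mm. I'll push with the flat finger side instead.

Call:
{"op": "carry_out", "data": {
  "commands": [
    [0,0,0.02,0,0,0],
    [0,0,0.05,0,0,0],
    [0,0,0.075,0,0,0],
    [0,0,0.09,0,0,0],
    [0,0,0.09,0,0,0]
  ]
}}

```text
time: 19.5
tool_pos: [0.4215, -0.0346, 0.0178]
ee_rot: [3.14, -0.006, 3.034]
wrist_force: [0.4, 0.5, 0.6]
width: 0.0005
finger_force: 0.0
```

Call:
{"op": "carry_out", "data": {
  "commands": [
    [0,0,0.003,0,0,0],
    [0,0,0.0045,0,0,0],
    [-0.003,0,0.0045,0,0,0],
    [-0.007,0,0.0045,0,0,0],
    [-0.012,0,0.0045,0,0,0]
  ]
}}

```text
time: 20.0
tool_pos: [0.4366, -0.0367, 0.0166]
ee_rot: [-3.142, 0.001, 3.036]
wrist_force: [-3.2, -0.1, 2.1]
width: 0.0006
finger_force: 2.3
```

```bash
python3 j.py
```

```text
t 20.0 jig x -0.0471 y -0.0143 z 0.0166 rot [-3.1416e+00  1.1000e-03  3.0357e+00] F jig [-3.1 -0.4] 2.1 0.0005688901303094566
```

Call:
{"op": "carry_out", "data": {
  "commands": [
    [-0.0015,0,0,0,0,0],
    [-0.003,0,0,0,0,0],
    [-0.0045,0,0,0,0,0],
    [-0.005,0,0,0,0,0],
    [-0.005,0,0,0,0,0]
  ]
}}

```text
time: 20.5
tool_pos: [0.4382, -0.0373, 0.0157]
ee_rot: [-3.14, -0.006, 3.036]
wrist_force: [-9.0, -1.6, 6.2]
width: 0.0004
finger_force: 4.0
```

Call:
{"op": "carry_out", "data": {
  "commands": [
    [-0.0005,0,0,0,0,0],
    [-0.001,0,0,0,0,0],
    [-0.0015,0,0,0,0,0],
    [-0.002,0,0,0,0,0],
    [-0.002,0,0,0,0,0]
  ]
}}

```text
time: 21.0
tool_pos: [0.4394, -0.0377, 0.0157]
ee_rot: [-3.14, -0.008, 3.036]
wrist_force: [-10.3, -1.1, 7.5]
width: 0.0006
finger_force: 5.0
```

```bash
python3 j.py; python3 e.py w9
```

```text
t 21.0 jig x -0.0443 y -0.0150 z 0.0157 rot [-3.1398 -0.0083  3.0362] F jig [-10.1  -2.2] 7.5 0.0005865912021605011
z 0.0395 2486 x ends: (np.float64(-0.0308), np.float64(-0.0277)) (np.float64(-0.0529), np.float64(-0.0518)) (np.float64(-0.0532), np.float64(0.0279)) (np.float64(-0.0333), np.float64(-0.0277)) (np.float64(-0.0336), np.float64(-0.0276)) (np.float64(-0.0347), np.float64(-0.0068))
   y ends: (np.float64(-0.0145), np.float64(0.049)) None (np.float64(-0.0161), np.float64(0.0504))
z 0.0335 1136 x ends: (np.float64(-0.0327), np.float64(-0.0293)) (np.float64(-0.0533), np.float64(-0.0518)) (np.float64(-0.053), np.float64(-0.0504)) (np.float64(-0.0346), np.float64(-0.0316)) (np.float64(-0.0356), np.float64(-0.0321)) (np.float64(-0.0363), np.float64(-0.0333))
   y ends: None None None
z 0.0275 669 x ends: (np.float64(-0.0325), np.float64(-0.0304)) (np.float64(-0.0529), np.float64(-0.052)) (np.float64(-0.0532), np.float64(-0.0507)) (np.float64(-0.0347), np.float64(-0.033)) (np.float64(-0.0358), np.float64(-0.0333)) (np.float64(-0.0365), np.float64(-0.0336))
   y ends: None None None
z 0.0215 719 x ends: (np.float64(-0.0338), np.float64(-0.0296)) (np.float64(-0.0528), np.float64(-0.0521)) (np.float64(-0.0533), np.float64(-0.0508)) (np.float64(-0.0345), np.float64(-0.033)) (np.float64(-0.0353), np.float64(-0.0334)) (np.float64(-0.0364), np.float64(-0.034))
   y ends: None None None
```

Call:
{"op": "carry_out", "data": {
  "commands": [
    [0.004,0,-0.001,0,0,0],
    [0.008,0,-0.001,0,0,0],
    [0.008,0.01,-0.001,0,0,0],
    [0.008,0.022,-0.001,0,0,0],
    [0.008,0.022,-0.001,0,0,0]
  ]
}}

```text
time: 21.55
tool_pos: [0.4376, -0.013, 0.017]
ee_rot: [3.141, 0.001, 3.038]
wrist_force: [-0.2, 0.5, -0.2]
width: 0.0003
finger_force: 0.0
```

Call:
{"op": "carry_out", "data": {
  "commands": [
    [-0.002,0,0,0,0,0],
    [-0.004,0,-0.0005,0,0,0],
    [-0.006,0,-0.001,0,0,0],
    [-0.008,0,-0.002,0,0,0],
    [-0.009,0,-0.003,0,0,0]
  ]
}}

```text
time: 22.05
tool_pos: [0.4443, -0.0147, 0.0188]
ee_rot: [3.14, -0.005, 3.036]
wrist_force: [-3.9, 2.6, -1.5]
width: 0.0009
finger_force: 2.7
```

```bash
python3 j.py
```

```text
t 22.05 jig x -0.0418 y 0.0084 z 0.0188 rot [ 3.14   -0.005   3.0355] F jig [-4.2  2.1] -1.5 0.0009080800908133409
```

Call:
{"op": "carry_out", "data": {
  "commands": [
    [-0.0005,0,-0.0003,0,0,0],
    [-0.001,0,-0.0006,0,0,0],
    [-0.002,0,-0.001,0,0,0],
    [-0.003,0,-0.001,0,0,0],
    [-0.003,0,-0.001,0,0,0]
  ]
}}

```text
time: 22.55
tool_pos: [0.4445, -0.0149, 0.0186]
ee_rot: [3.14, -0.011, 3.036]
wrist_force: [-9.0, 2.9, -1.3]
width: 0.0005
finger_force: 4.5
```

Call:
{"op": "carry_out", "data": {
  "commands": [
    [-0.0005,0,-0.0003,0,0,0],
    [-0.001,0,-0.0006,0,0,0],
    [-0.002,0,-0.001,0,0,0],
    [-0.003,0,-0.001,0,0,0],
    [-0.003,0,-0.001,0,0,0]
  ]
}}

```text
time: 23.05
tool_pos: [0.4445, -0.0149, 0.0184]
ee_rot: [3.141, -0.018, 3.036]
wrist_force: [-13.5, 4.3, -1.1]
width: 0.0005
finger_force: 6.9
```

```bash
python3 j.py;python3 e.py w10
```

```text
t 23.05 jig x -0.0416 y 0.0082 z 0.0184 rot [ 3.1406 -0.0182  3.0356] F jig [-13.9   2.9] -1.1 0.000483715502801906
z 0.0395 2635 x ends: (np.float64(-0.0314), np.float64(-0.0114)) (np.float64(-0.0312), np.float64(-0.0232)) (np.float64(-0.031), np.float64(-0.0236)) (np.float64(-0.0503), np.float64(0.0292)) (np.float64(-0.0493), np.float64(-0.0237)) (np.float64(-0.0307), np.float64(-0.0232))
   y ends: (np.float64(-0.0504), np.float64(0.048)) (np.float64(-0.0496), np.float64(0.0092)) (np.float64(0.0075), np.float64(0.0104))
z 0.0335 790 x ends: (np.float64(-0.0318), np.float64(-0.0299)) (np.float64(-0.0315), np.float64(-0.0296)) (np.float64(-0.0315), np.float64(-0.0295)) (np.float64(-0.0502), np.float64(-0.0478)) (np.float64(-0.0494), np.float64(-0.0292)) (np.float64(-0.0307), np.float64(-0.0292))
   y ends: None None None
z 0.0275 668 x ends: (np.float64(-0.0311), np.float64(-0.0299)) (np.float64(-0.0312), np.float64(-0.0298)) (np.float64(-0.0313), np.float64(-0.0297)) (np.float64(-0.0504), np.float64(-0.0476)) (np.float64(-0.0497), np.float64(-0.0289)) (np.float64(-0.0312), np.float64(-0.0291))
   y ends: None None None
z 0.0215 665 x ends: (np.float64(-0.0322), np.float64(-0.0298)) (np.float64(-0.0319), np.float64(-0.0296)) (np.float64(-0.032), np.float64(-0.0295)) (np.float64(-0.0503), np.float64(-0.0478)) (np.float64(-0.0311), np.float64(-0.0297)) (np.float64(-0.0311), np.float64(-0.0292))
   y ends: None None None
```

Call:
{"op": "carry_out", "data": {
  "commands": [
    [0.006,0,0.001,0,0,0],
    [0.013,0,0.003,0,0,0],
    [0.013,-0.012,0.004,0,0,0],
    [0.013,-0.026,0.004,0,0,0],
    [0.013,-0.026,0.004,0,0,0]
  ]
}}

```text
time: 23.6
tool_pos: [0.4377, -0.0427, 0.0189]
ee_rot: [-3.14, 0.003, 3.034]
wrist_force: [0.2, 0.4, 0.8]
width: 0.0005
finger_force: 0.0
```

```bash
python3 j.py
```

```text
t 23.6 jig x -0.0454 y -0.0202 z 0.0189 rot [-3.1403  0.0033  3.0336] F jig [0.2 0.4] 0.8 0.0004789234099603347
```

Now at x −45.4, free. I'll push again at y −20 with lift.

Call:
{"op": "carry_out", "data": {
  "commands": [
    [-0.001,0,0.001,0,0,0],
    [-0.003,0,0.001,0,0,0],
    [-0.005,0,0,0,0,0],
    [-0.007,0,-0.001,0,0,0],
    [-0.009,0,-0.002,0,0,0]
  ]
}}

```text
time: 24.1
tool_pos: [0.4418, -0.0411, 0.0183]
ee_rot: [-3.141, -0.009, 3.036]
wrist_force: [-8.5, 0.4, -1.2]
width: 0.0005
finger_force: 4.5
```

Call:
{"op": "carry_out", "data": {
  "commands": [
    [-0.001,0,-0.0005,0,0,0],
    [-0.002,0,-0.001,0,0,0],
    [-0.002,0,-0.001,0,0,0],
    [-0.002,0,-0.001,0,0,0],
    [-0.002,0,-0.001,0,0,0]
  ]
}}

```text
time: 24.6
tool_pos: [0.4418, -0.0411, 0.0183]
ee_rot: [-3.141, -0.013, 3.036]
wrist_force: [-10.1, 0.0, -0.5]
width: 0.0003
finger_force: 4.9
```

```bash
python3 j.py;python3 e.py w11
```

```text
t 24.6 jig x -0.0415 y -0.0181 z 0.0183 rot [-3.1414 -0.0135  3.0365] F jig [-10.  -1.] -0.5 0.0003352820380539482
z 0.0395 3169 x ends: (np.float64(-0.031), np.float64(-0.0233)) (np.float64(-0.0503), np.float64(-0.0489)) (np.float64(-0.0501), np.float64(-0.0488)) (np.float64(-0.0311), np.float64(-0.0227)) (np.float64(-0.0311), np.float64(-0.0239)) (np.float64(-0.0313), np.float64(-0.0015))
   y ends: (np.float64(-0.0508), np.float64(0.0492)) (np.float64(-0.0175), np.float64(0.0505)) (np.float64(-0.0187), np.float64(0.0487))
z 0.0335 754 x ends: (np.float64(-0.0313), np.float64(-0.0294)) (np.float64(-0.0501), np.float64(-0.049)) (np.float64(-0.0507), np.float64(-0.0492)) (np.float64(-0.0314), np.float64(-0.0289)) (np.float64(-0.0308), np.float64(-0.0292)) (np.float64(-0.0312), np.float64(-0.0292))
   y ends: None None None
z 0.0275 745 x ends: (np.float64(-0.0313), np.float64(-0.0296)) (np.float64(-0.0503), np.float64(-0.0492)) (np.float64(-0.0504), np.float64(-0.0491)) (np.float64(-0.0318), np.float64(-0.0295)) (np.float64(-0.0313), np.float64(-0.0293)) (np.float64(-0.0312), np.float64(-0.0294))
   y ends: None None None
z 0.0215 560 x ends: (np.float64(-0.0315), np.float64(-0.0294)) (np.float64(-0.0501), np.float64(-0.0492)) (np.float64(-0.0503), np.float64(-0.0492)) (np.float64(-0.0313), np.float64(-0.0297)) (np.float64(-0.031), np.float64(-0.0298)) (np.float64(-0.0309), np.float64(-0.0295))
   y ends: None None None
```

```bash
python3 -c "
from h import *
N=np.array([.485,-.0275]);f=lambda x,y,z:[*(N+rz(-6.1)@[x,y]),z]
plan(f(-.053,-.018,.11),173.9,f(0,-.072,.11),83.9,3)"
```

```text
[-0.0177, -0.018, -0.0] rz 0.5236
[-0.0243, -0.0068, -0.0] rz 0.5236
[-0.0244, 0.0063, -0.0] rz 0.5236
```

Call:
{"op": "carry_out", "data": {
  "commands": [
    [0.008,0,0,0,0,0],
    [0.016,0,0,0,0,0],
    [0.016,0,-0.03,0,0,0],
    [0.016,0,-0.065,0,0,0],
    [0.016,0,-0.09,0,0,0]
  ]
}}

```text
time: 25.15
tool_pos: [0.4328, -0.0402, 0.114]
ee_rot: [-3.141, 0.005, 3.036]
wrist_force: [0.5, -0.1, -0.1]
width: 0.0005
finger_force: 0.0
```

Call:
{"op": "carry_out", "data": {
  "commands": [
    [-0.0035,-0.0035,0,0,0,0.1],
    [-0.007,-0.007,0,0,0,0.21],
    [-0.0105,-0.0105,0,0,0,0.32],
    [-0.014,-0.0145,0,0,0,0.425],
    [-0.0175,-0.018,0,0,0,0.524]
  ]
}}

```text
time: 25.65
tool_pos: [0.4479, -0.06, 0.112]
ee_rot: [3.14, 0.003, 2.508]
wrist_force: [0.3, -0.1, -0.1]
width: 0.0006
finger_force: 0.0
```

Call:
{"op": "carry_out", "data": {
  "commands": [
    [-0.005,-0.0015,0,0,0,0.1],
    [-0.01,-0.003,0,0,0,0.21],
    [-0.0145,-0.0045,0,0,0,0.32],
    [-0.0195,-0.0055,0,0,0,0.425],
    [-0.0245,-0.007,0,0,0,0.524]
  ]
}}

```text
time: 26.15
tool_pos: [0.4636, -0.08, 0.112]
ee_rot: [3.139, 0.002, 1.984]
wrist_force: [-0.2, -0.1, 0.9]
width: 0.0008
finger_force: 0.0
```

Call:
{"op": "carry_out", "data": {
  "commands": [
    [-0.005,0.0015,0,0,0,0.11],
    [-0.01,0.003,0,0,0,0.22],
    [-0.0155,0.0045,0,0,0,0.33],
    [-0.02,0.005,0,0,0,0.435],
    [-0.0245,0.006,0,0,0,0.524]
  ]
}}

```text
time: 26.65
tool_pos: [0.4789, -0.1001, 0.112]
ee_rot: [3.138, 0.0, 1.46]
wrist_force: [-0.2, 0.3, -0.5]
width: 0.0006
finger_force: 0.0
```

```bash
python3 j.py
```

```text
t 26.65 jig x 0.0017 y -0.0728 z 0.1120 rot [3.1384e+00 2.0000e-04 1.4601e+00] F jig [-0.2  0.3] -0.5 0.0006220988743014015
```

Call:
{"op": "carry_out", "data": {
  "commands": [
    [-0.002,-0.002,0.025,0,0,0],
    [-0.003,-0.002,0.05,0,0,0],
    [-0.003,-0.002,0.075,0,0,0],
    [-0.003,-0.002,0.094,0,0,-0.004],
    [-0.003,-0.002,0.094,0,0,-0.004]
  ]
}}

```text
time: 27.15
tool_pos: [0.474, -0.1019, 0.0148]
ee_rot: [-3.138, -0.001, 1.468]
wrist_force: [0.1, -1.9, -0.1]
width: 0.0004
finger_force: 0.0
```

Call:
{"op": "carry_out", "data": {
  "commands": [
    [0.003,0,0,0,0,0],
    [0.007,0,0,0,0,0],
    [0.011,0,0,0,0,0],
    [0.014,0,-0.0005,0,0,0],
    [0.016,0,-0.001,0,0,0]
  ]
}}

```text
time: 27.65
tool_pos: [0.4779, -0.0873, 0.0186]
ee_rot: [3.14, 0.002, 1.468]
wrist_force: [-0.4, -5.6, -1.3]
width: 0.0007
finger_force: 2.8
```

```bash
python3 j.py; python3 e.py w12
```

```text
t 27.65 jig x -0.0007 y -0.0602 z 0.0186 rot [3.1400e+00 2.1000e-03 1.4685e+00] F jig [ 0.2 -5.6] -1.3 0.000706263628646288
z 0.0395 28193 x ends: (np.float64(-0.0311), np.float64(0.0291)) (np.float64(-0.0308), np.float64(0.0291)) (np.float64(-0.0309), np.float64(0.0293)) (np.float64(-0.0309), np.float64(0.0289)) (np.float64(-0.0311), np.float64(0.029)) (np.float64(-0.0309), np.float64(0.0293))
   y ends: (np.float64(-0.0501), np.float64(0.0498)) (np.float64(-0.0518), np.float64(0.0504)) (np.float64(-0.0496), np.float64(0.0496))
z 0.0335 13 x ends: None None None None None None
   y ends: None (np.float64(-0.052), np.float64(-0.0514)) None
z 0.0275 0 x ends: None None None None None None
   y ends: None None None
z 0.0215 0 x ends: None None None None None None
   y ends: None None None
```

The pack is square: x −31..+29 and y ±50, with no lower blank protruding on any side. I'll back off and recheck.

Call:
{"op": "carry_out", "data": {
  "commands": [
    [0.001,0,0,0,0,0],
    [0.002,0,-0.0005,0,0,0],
    [0.002,0,-0.0005,0,0,0],
    [0,0,0,0,0,0],
    [-0.01,0,0,0,0,0]
  ]
}}

```text
time: 28.2
tool_pos: [0.4763, -0.0959, 0.0179]
ee_rot: [-3.141, -0.002, 1.469]
wrist_force: [0.5, -0.1, -0.5]
width: 0.0003
finger_force: 0.0
```

Call:
{"op": "carry_out", "data": {
  "commands": [
    [-0.008,0,0,0,0,0],
    [-0.01,0,-0.03,0,0,0],
    [-0.01,0,-0.075,0,0,0],
    [-0.01,0,-0.12,0,0,0],
    [-0.01,0,-0.16,0,0,0]
  ]
}}

```text
time: 28.7
tool_pos: [0.4753, -0.1069, 0.1801]
ee_rot: [3.141, -0.001, 1.467]
wrist_force: [1.1, 0.2, -0.9]
width: 0.0004
finger_force: 0.0
```

```bash
python3 j.py; python3 e.py w13; python3 - <<'E'
from h import *
s=pickle.load(open('w13.pkl','rb'))
N=np.array([.485,-.0275]);g=lambda x,y,z:[*(N+rz(-6.1)@[x,y]),z]
uv=proj(s,[g(x,y,.03) for x,y in [(-.05,-.07),(-.05,.08),(.05,.08),(.05,-.07)]])
a=np.maximum(uv.min(0).astype(int),0);b=uv.max(0).astype(int)
c=s['img'][a[1]:b[1],a[0]:b[0],::-1];k=min(800/c.shape[1],600/c.shape[0])
cv2.imwrite('pics/w13c.png',cv2.resize(c,None,fx=k,fy=k,interpolation=cv2.INTER_CUBIC))
E
```

```text
t 28.7 jig x -0.0012 y -0.0799 z 0.1801 rot [ 3.1407e+00 -8.0000e-04  1.4675e+00] F jig [1.1 0.3] -0.9 0.00039378497057662005
z 0.0395 7477 x ends: (np.float64(-0.03), np.float64(0.029)) (np.float64(-0.0307), np.float64(0.0295)) (np.float64(-0.0303), np.float64(0.0292)) (np.float64(-0.0307), np.float64(0.0295)) (np.float64(-0.0305), np.float64(0.0292)) (np.float64(-0.0302), np.float64(0.0289))
   y ends: (np.float64(-0.0494), np.float64(0.0503)) (np.float64(-0.0493), np.float64(0.0503)) (np.float64(-0.0492), np.float64(0.0494))
z 0.0335 3 x ends: None None None None None None
   y ends: None None None
z 0.0275 1 x ends: None None None None None None
   y ends: None None None
z 0.0215 0 x ends: None None None None None None
   y ends: None None None
```

View pics/w13c.png

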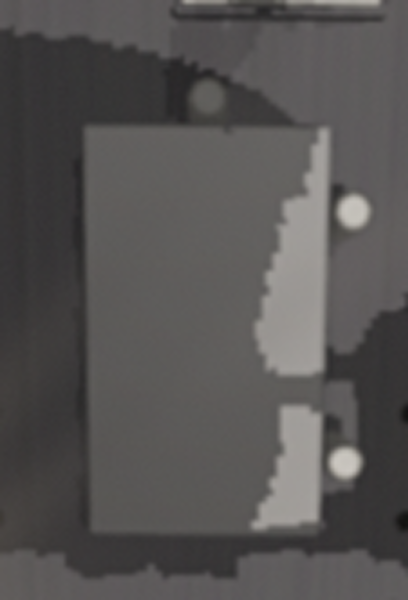

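The crop shows one clean rectangle from (85,127) to (325,532). It touches the pins at (207,97), (352,211) and (345,462), and no lower blank shows. On to the clamp handle.

Call:
{"op": "carry_out", "data": {
  "commands": [
    [0.025,0.003,0,0,0,0],
    [0.065,0.007,0,0,0,0],
    [0.11,0.011,0,0,0,0],
    [0.155,0.015,0,0,0,0],
    [0.195,0.019,0,0,0,0]
  ]
}}

```text
time: 29.25
tool_pos: [0.5142, 0.0871, 0.1777]
ee_rot: [-3.141, -0.001, 1.468]
wrist_force: [0.3, -0.3, -0.7]
width: 0.0001
finger_force: 0.0
```

Call:
{"op": "carry_out", "data": {
  "commands": [
    [0.015,0,0,0,0,0],
    [0.022,0,0,0,0,0],
    [0.022,0,0.01,0,0,0],
    [0.022,0,0.025,0,0,0],
    [0.022,0,0.035,0,0,0]
  ]
}}

```text
time: 29.75
tool_pos: [0.5156, 0.1057, 0.1406]
ee_rot: [-3.139, 0.001, 1.466]
wrist_force: [-0.8, 0.4, 0.2]
width: 0.0004
finger_force: 0.0
```

```bash
python3 j.py
```

```text
t 29.75 jig x 0.0162 y 0.1357 z 0.1406 rot [-3.1389e+00  9.0000e-04  1.4658e+00] F jig [-0.8  0.3] 0.2 0.00044525069578470785
```

Call:
{"op": "carry_out", "data": {
  "commands": [
    [0.001,0.001,0.006,0,0,0],
    [0.004,0.002,0.0105,0,0,0],
    [0.009,0.002,0.0145,0,0,0],
    [0.013,0.002,0.0175,0,0,0],
    [0.018,0.002,0.021,0,0,0]
  ]
}}

```text
time: 30.25
tool_pos: [0.5202, 0.1243, 0.1222]
ee_rot: [-3.141, 0.002, 1.467]
wrist_force: [-3.1, -4.9, 3.2]
width: 0.0005
finger_force: 2.5
```

```bash
python3 j.py
```

```text
t 30.25 jig x 0.0189 y 0.1546 z 0.1222 rot [-3.1415e+00  2.1000e-03  1.4674e+00] F jig [-2.5 -5.2] 3.2 0.00047779414503841344
```

Call:
{"op": "carry_out", "data": {
  "commands": [
    [0.005,0,0.004,0,0,0],
    [0.009,0,0.008,0,0,0],
    [0.0135,0,0.013,0,0,0],
    [0.017,0,0.018,0,0,0],
    [0.021,0,0.023,0,0,0]
  ]
}}

```text
time: 30.75
tool_pos: [0.5226, 0.1453, 0.099]
ee_rot: [3.141, 0.002, 1.468]
wrist_force: [-2.4, -4.4, 2.3]
width: 0.0008
finger_force: 2.2
```

```bash
python3 j.py
```

```text
t 30.75 jig x 0.0191 y 0.1758 z 0.0990 rot [3.1410e+00 1.9000e-03 1.4677e+00] F jig [-1.9 -4.7] 2.3 0.0007965235075837304
```

On the arc at about θ 0.45 with roughly 5 N. Continuing down.

Call:
{"op": "carry_out", "data": {
  "commands": [
    [0.003,0,0.005,0,0,0],
    [0.005,0,0.01,0,0,0],
    [0.007,0,0.015,0,0,0],
    [0.008,0,0.02,0,0,0],
    [0.009,0,0.025,0,0,0]
  ]
}}

```text
time: 31.25
tool_pos: [0.524, 0.1557, 0.0741]
ee_rot: [3.14, -0.002, 1.468]
wrist_force: [-0.4, -1.6, 4.2]
width: 0.0002
finger_force: 2.2
```

Call:
{"op": "carry_out", "data": {
  "commands": [
    [0,0,0.004,0,0,0],
    [0,0,0.007,0,0,0],
    [0,0,0.01,0,0,0],
    [0,0,0.012,0,0,0],
    [0,0,0.013,0,0,0]
  ]
}}

```text
time: 31.75
tool_pos: [0.5242, 0.1572, 0.0631]
ee_rot: [3.14, -0.005, 1.468]
wrist_force: [-3.2, 5.0, 13.5]
width: 0.0005
finger_force: 6.9
```

```bash
python3 j.py
```

```text
t 31.75 jig x 0.0194 y 0.1878 z 0.0631 rot [ 3.1395 -0.0051  1.4684] F jig [-3.7  4.6] 13.5 0.00048526846309804295
```

Call:
{"op": "carry_out", "data": {
  "commands": [
    [0,0,0.001,0,0,0],
    [0,0,0.002,0,0,0],
    [0,0,0.003,0,0,0],
    [0,0,0.003,0,0,0],
    [0,0,0.003,0,0,0]
  ]
}}

```text
time: 32.25
tool_pos: [0.5243, 0.1572, 0.0629]
ee_rot: [3.138, -0.005, 1.469]
wrist_force: [-7.4, 3.1, 21.6]
width: 0.0005
finger_force: 10.5
```

Call:
{"op": "carry_out", "data": {
  "commands": [
    [0,0,-0.005,0,0,0],
    [0,0,-0.02,0,0,0],
    [0,0,-0.05,0,0,0],
    [0,0,-0.09,0,0,0],
    [0,0,-0.12,0,0,0]
  ]
}}

```text
time: 32.75
tool_pos: [0.5236, 0.1545, 0.1797]
ee_rot: [3.141, 0.0, 1.468]
wrist_force: [0.5, 0.4, -0.3]
width: 0.0002
finger_force: 0.0
```

```bash
python3 j.py; python3 e.py w14; python3 - <<'E'
from bench import *
from h import *
N=np.array([.485,-.0275])
for n in ['side','top','wrist']:
    s=snapshot(n);X=cloud(s).reshape(-1,3);L=np.c_[(X[:,:2]-N)@rz(-6.1),X[:,2]]
    m=(abs(L[:,0]-.018)<.007)&(L[:,1]>.17)&(L[:,1]<.225)&(L[:,2]>.03)&(L[:,2]<.12)
    q=L[m];print(n,len(q))
    if len(q)>8:
        for y in (.18,.19,.2,.21):
            k=q[abs(q[:,1]-y)<.005];print(y,len(k),np.percentile(k[:,2],90).round(4) if len(k) else None)
    if n=='wrist':cv2.imwrite('pics/fin.png',cv2.resize(s['img'][:,:,::-1],(800,600)))
E
```

```text
t 32.75 jig x 0.0190 y 0.1851 z 0.1797 rot [3.1412e+00 2.0000e-04 1.4675e+00] F jig [0.5 0.4] -0.3 0.0002268113813194623
z 0.0395 128 x ends: (np.float64(0.0174), np.float64(0.0245)) (np.float64(0.0186), np.float64(0.0244)) None None None (np.float64(0.0207), np.float64(0.0218))
   y ends: None None (np.float64(-0.0492), np.float64(0.0503))
z 0.0335 4 x ends: None None None None None None
   y ends: None None (np.float64(0.0487), np.float64(0.0499))
z 0.0275 2 x ends: None None None None None None
   y ends: None None None
z 0.0215 0 x ends: None None None None None None
   y ends: None None None
side 36
0.18 11 0.0633
0.19 8 0.0632
0.2 9 0.0639
0.21 4 0.0621
top 1
wrist 873
0.18 161 0.0634
0.19 174 0.0636
0.2 174 0.0639
0.21 173 0.0636
```

View pics/fin.png

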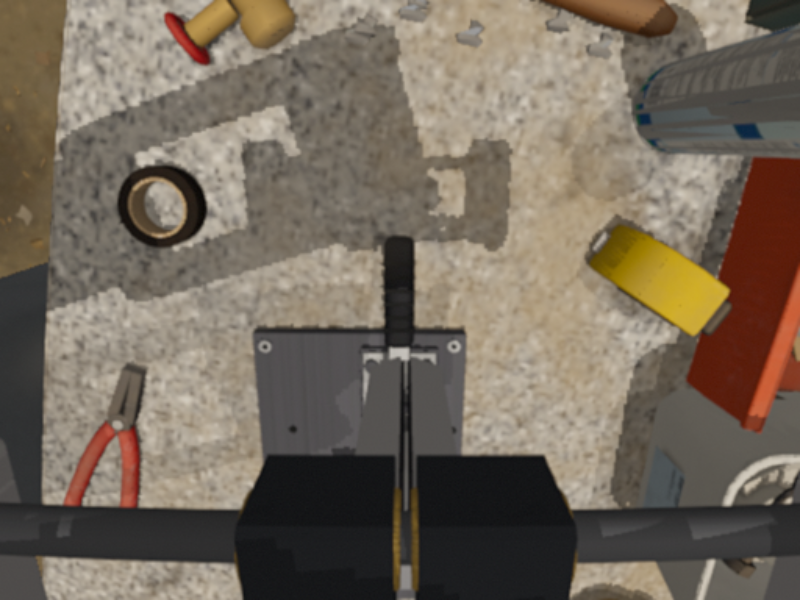

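The handle at (400,240)-(400,340) is level: its top reads 63–64 mm along its length. I'll do one last numeric check of the pack, then hand in.

```bash
python3 - <<'E'
from bench import *
from h import *
N=np.array([.485,-.0275])
for n in ['side','top']:
    X=cloud(snapshot(n)).reshape(-1,3);L=np.c_[(X[:,:2]-N)@rz(-6.1),X[:,2]]
    m=(abs(L[:,0])<.06)&(abs(L[:,1])<.07)&(L[:,2]>.039)&(L[:,2]<.045)
    print(n,m.sum(),np.percentile(L[m],[2,98],axis=0).round(4).tolist())
E
```

```text
side 444 [[-0.0321, -0.0502, 0.0392], [0.0271, 0.0479, 0.0442]]
top 382 [[-0.0301, -0.0484, 0.0392], [0.028, 0.046, 0.0449]]
```

```bash
python3 -c "
from bench import *
print(close_job())"
```

```text
the job is handed in; nothing more can be done
None
```

The job is handed in at about 33 s of the 72 s: the four blanks measured square against the three pins, the clamp handle is down at its stop, and the robot is clear; the verdict was not shown.

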